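# Check a hand lamp on the light meter

### The job

Turn the light meter's power on: pull the red locking toggle outward and swing it over from the red dot to the green dot, letting it drop back into its lock. Then take the hand lamp out of its cradle, point it straight at the white disc of the meter's sensor with its lens about 5 cm from the disc, and hold it steady there for two seconds without touching the meter. Finally set the lamp gently back in its cradle the way it lay and let go, leaving the power on and everything else on the table where it is.

Things in the scene. Friction and masses are not known exactly. Their poses are not given: they have to be found in the camera images.
- power_box: Light grey box, 120 (x) by 100 (y) by 50 high, fixed to the table; origin at the centre of its underside, z up. The toggle stands at the middle of its top. A red dot (off) lies at the -x end of the top, a green dot (on) at the +x end. A steel locking ridge (26 wide in y, 22 high above the top, about 10 long in x) stands at the toggle's foot.
- switch_flip (a joint): Swing of the toggle bat in rad about an axis along the power box's y that passes through the centre of the box's top (50 above the table). 0: off, leaning 0.45 rad from vertical to the box's -x (red dot); 0.9: on, leaning 0.45 rad to +x (green dot). The ridge blocks the swing unless the bat is pulled out; light friction holds it.
- switch_pull (a joint): How far the bat is pulled out along its own length, in m: 0 down in the lock, 0.009 fully out. About 5 mm clears the ridge. A spring pulls it back with 4 N at rest and 7.6 N fully out; let go over the middle it would rest on top of the ridge.
- bat_grip (a point): Point in the middle of the toggle's red square grip, on the bat's axis, 50 from the swing axis when down in the lock. The red grip is 12 by 12 across and 26 long (from 36 to 62 from the swing axis); below it are an 8 mm shaft and, 20 from the axis, a brass cross bar 27 long in y. z of this point points out along the bat, y along the box's y.
- meter: The light meter: cream base 130 (x) by 150 (y) by 32 high, fixed to the table, with a black sensor head carried between two grey uprights that reach 98 high. Origin on the table under the sensor's pivot, z up.
- sensor_face (a point): Centre of the white disc (40 across, in a silver ring 54 across) on the face of the black sensor head; about 95 above the table. z of this point is the face's outward normal, which looks to the meter's +x (away from the robot) and upward, 27 to 43 degrees above level; y is level. The head is held by a stiff hinge and keeps its tilt.
- cradle: Cream base 160 (x) by 75 (y) by 12 high, fixed to the table, with two black 90-degree V supports, 14 thick, at x = -52 and +52; between them 90 is free for a gripper. The V arms reach 51 wide and 74 high. Origin at the centre of the underside. A lamp lying in the Vs has its axis 62 above the table.
- lamp: Loose hand lamp, 150 long, 0.1 to 0.2 kg, centre of mass about at its origin in the middle of its axis. x points along it to the lens. Middle: black square grip 66 long, 24 by 24 (y, z); ends: round, 24 across, with a teal ring 30 across at the lens end. It lies in the cradle with its x opposite to the cradle's x, i.e. the lens end lies over the cradle's -x end (teal patch on the base).
- lamp_nose (a point): Centre of the lamp's lens, 75 from its middle along its x. The beam goes on along x.
- lamp_beam (a point): Point on the beam 50 in front of the lens (125 from the lamp's middle).
- drops_bottle: White dropper bottle, 26 across, 60 high; a bystander to leave alone. Origin at the centre of its underside.
- amber_bottle: Amber bottle, 42 across, 85 high; a bystander to leave alone. Origin at the centre of its underside.
- steel_cup: Steel cup, 64 across, 70 high; a bystander to leave alone. Origin at the centre of its underside.
- occluder: Flat black paddle, disc 64 across with a handle, 6 thick, lying flat; a bystander to leave alone. Origin at the centre of its underside (of the disc).
- lens_case: Blue flat case 70 by 40 by 18 high; a bystander to leave alone. Origin at the centre of its underside.
- trial_lens: Brass ring 38 across, 6 thick, lying flat; a bystander to leave alone. Origin at the centre of its underside.
- lens_pot: Small white pot with a green lid, 46 across, 27 high; a bystander to leave alone. Origin at the centre of its underside.
Things that resemble listed ones, but are neither listed nor needed, are in the scene too. There is more than one size of the lamp; the job needs the middle-sized.

How it is judged (in metres and radians):
On the way, in this order (a step that is already met when the one before it is completed fails the run):
1. the toggle is pulled outward at least 5 mm while still on its off side (value of joint switch_pull above 0.005 m and value of joint switch_flip below 0.45 rad), for 0.04 s.
2. the toggle is swung to the on side and is back down in its lock (value of joint switch_flip above 0.78 rad and value of joint switch_pull below 0.0025 m), for 0.2 s.
3. lamp held steady 1.5 s: lens 25 to 80 mm off the disc, beam within 13 degrees of square to the face and (50 mm ahead of the lens) within 15 mm of the disc's centre along x and y (z of lamp_nose in the frame of sensor_face between 0.025 and 0.08 m and x of lamp_beam in the frame of sensor_face between -0.015 and 0.015 m and y of lamp_beam in the frame of sensor_face between -0.015 and 0.015 m and angle between the x axis of lamp and the z axis of sensor_face, either way round below 0.23 rad and linear speed of lamp below 0.025 m/s and angular speed of lamp below 0.25 rad/s), for 1.5 s.
At the end, for the whole second after the job is handed in: Toggle on (swing over 0.78 rad) and down in its lock (pulled under 2.5 mm). Lamp at rest in both cradle Vs, lens over the cradle's -x end, its middle within 12 mm along, 6 mm across and 6 mm in height of the resting place, its axis within 0.1 rad of the cradle's (all of step 2 and x of lamp in the frame of cradle between -0.012 and 0.012 m and y of lamp in the frame of cradle between -0.006 and 0.006 m and z of lamp in the frame of cradle between 0.056 and 0.068 m and x of lamp_nose in the frame of cradle below -0.05 m and angle between the x axis of lamp and the x axis of cradle, either way round below 0.1 rad and linear speed of lamp below 0.02 m/s); the robot touches nothing.
It fails at once if the lamp strikes or presses on the light meter (over 3 N) (contact force between lamp and meter above 3 N).
It fails at once if the lamp is dropped (falls faster than 0.45 m/s, about 10 mm, out of the fingers) (linear speed of lamp above 0.45 m/s and contact force between the fingers and lamp below 0.1 N).
It fails at once if the sensor head is knocked out of place (over 10 mm) (distance of sensor_face from where it was at the start of the episode above 0.01 m).
It fails at once if a bystander is moved by more than 30 mm (distance of any of drops_bottle, amber_bottle, steel_cup, occluder, lens_case, trial_lens, lens_pot from where it was at the start of the episode above 0.03 m).
It also fails if it takes over 67 s, if anything falls off the work surface, if the arm or the gripper's body presses on something with over 40 N, if the wrist force passes 120 N, or if a joint passes its speed limit or range.

### The arm

A 6-joint arm with a two-finger parallel gripper is mounted at the origin on the work surface. World frame = base frame: x ahead of the robot, y to its left, z up, the work surface at z = 0. Lengths are in mm, angles in rad, forces in N, time in s.
With the tool pointing down it reaches from about 425 to 950 mm from the base axis. Payload 14.7 kg.
Tool frame: the origin (TCP) lies midway between the tips of the shut fingers; the grasp point (between the pads) lies 19 mm behind it (env.grip_point_offset is the distance from the TCP to the grasp point, in mm); z points along the fingers, y is the direction in which the jaws open and shut (so a half turn about z gives the same grasp; the last joint's range is limited). The gripper opens to 85 mm and grips with 20 to 120 N. Pads are 22 mm wide; open, the fingers measure 114 mm over their backs; the gripper's body (76 mm by 85 mm) begins 54 mm behind the grasp point. The pads swing forward as they close: fully open they stand 13 mm farther back than shut.
Start: joints at [1.227, 0.48, 1.596, -0, 1.065, -0.047], TCP at [190.076, 621.581, 206.397] pointing down, gripper open.
Joint ranges: [-2.75, 2.75], [-0.82, 2.05], [0.23, 2.67], [-1.56, 4.7], [0.09, 2.69], [-2.92, 2.92]. Speed limits (rad/s): [1.89, 1.89, 2.39, 3.01, 3.01, 3.01].

### API

Orientations are given as a unit quaternion [w, x, y, z].
In Python, from workcell import env gives the robot as it stands.
- The arm moves only by the tool apply_moves, never from a script. Its argument "series" is a list of rows, each an object with "slide": the shift along the tool's x, y, z in units of 20 mm (1.0 is 20 mm), a list of three; "rotation": the turn, a rotation vector about the tool's x, y, z in units of 8 degrees (1.0 is 8 degrees), a list of three; "claw": the opening, from 0 (shut) to 1 (fully open). In form: [{"slide": [dx, dy, dz], "rotation": [rx, ry, rz], "claw": claw}, ...]. A call has exactly 5 rows; each row shifts and turns the commanded pose from where the row before left it, along the tool's axes as they then stand; what a row does not reach is not made up. A row lasts 1/10 s, in which the tool goes at most 50 mm and 8.59 degrees, less where a joint would pass 70% of its speed; a pose out of reach is approached as far as the arm can. A call with a number of a shift or a turn outside -1 to 1 is refused whole. A call with a gripper value outside its range is refused whole. The fingers move at their own pace and stop on an object; "force" is the grip in N (left out, the last holds). Time passes only in rows, so rows that do not move let the fingers close, or fill a call up. It gives the time, the measured TCP pose, the force and the opening at its end, in the units of the state.
- env.observe(): the state, without advancing time (a new reading comes with each control period).
- env.get_image(name): name is "scene" or "top" or "wrist"; returns a dict with "color" (400x640x3 uint8, red, green, blue), "fx", "fy", "cx", "cy" (pixels), "extrinsics" (4x4, takes a point from camera to world coordinates). Camera axes: x right, y down, z forward; pixel columns grow to the right and rows downward; lengths in mm; the calibration is good to about 2 mm. A picture is of the moment at which its call begins. There is no depth.
- env.sign_off(): hands the job in, once; it reports no verdict.
Trained networks look in a picture, given as the dict that the camera call returned (one of the last four; its "shot" number tells which), for a name from the list of things; names that differ only in an ending like _2 or _b are one class to them, and where a whole thing is asked for, a point or a joint stands for the part that bears it (a point fixed in the world has none). Each returns a list of dicts, best first, with "score" (0 to 1); they miss things now and then, are a little off and sometimes report something else, mostly with a low value. They report only what shows in the picture. A call takes as long as a camera call. They do not tell look-alikes from the thing itself.
- env.outline_of(picture, name): "mask" (400x640 bool, what is visible of it) and "extent" ([centre column, centre row, width, height] in pixels, round what is visible of it).
The state is a dict: "t": time; "qpos": joint angles; "joint_velocities": joint speeds; "joint_efforts": joint torques, N m; "tcp_pos": TCP position; "tool_rot": TCP orientation; "contact_force": force on the tool from outside, world axes, zero at the start; "moment": the same for the moment, N m; "gripper_width": finger opening in mm.
Only numpy, scipy, OpenCV 4.12 (cv2) and the standard library are available. Lean on these libraries where they do the work, as an engineer would, in place of code of your own. Each camera call takes 0.05 s, during which the arm holds its last target.

## Working session

There is one attempt and no reset: what is moved stays moved. The work goes in short steps, Python scripts to look and compute and a tool call to move; the robot and the scene stay as the last step left them, time stands still between calls to the robot, and variables do not carry over. Pictures are saved under pics/ and viewed, and the job is handed in when it is done.

Besides the shell and the picture viewer there is one more tool, called after "Emit:" as a command line: name --argument value ..., lists and objects as JSON in quotes. apply_moves: Moves the arm, as the interface text tells. Its arguments: {"type":"object","properties":{"series":{"type":"array"},"force":{"type":"number"}},"required":["series"]}

```bash
mkdir -p pics; ls; python3 - <<'E'
from workcell import env
import cv2
s=env.observe(); print(s)
for n in ("scene","top","wrist"):
    p=env.get_image(n); cv2.imwrite(f"pics/{n}0.png",p["color"][:,:,::-1])
    print(n,p["fx"],p["fy"],p["cx"],p["cy"],p["extrinsics"])
E
```

```text
pics
{'t': 0.0, 'qpos': array([ 1.22740303e+00,  4.80817251e-01,  1.59686739e+00, -4.99796878e-06,
        1.06509203e+00, -4.66118318e-02]), 'joint_velocities': array([-0.00071666, -0.0007179 ,  0.00113845,  0.00053381, -0.00106873,
       -0.00262698]), 'joint_efforts': array([ 4.87032274e-03, -9.50631452e+01, -4.30196214e+01,  3.15471343e-04,
        1.18647944e-02, -1.74824055e-05]), 'tcp_pos': array([189.93079987, 621.17688691, 205.78428494]), 'tool_rot': array([-1.12569439e-04,  1.47845520e-01,  9.89010289e-01, -5.81214630e-04]), 'contact_force': array([-0.25251869,  0.40666629,  0.31079889]), 'moment': array([ 0.01659128,  0.00309843, -0.00089531]), 'gripper_width': 85.17438093152391}
scene 422.27023875045865 422.27023875045865 323.12278556964895 200.46396631559816 [[-6.55681601e-01  5.70808592e-01 -4.94225848e-01  1.03210281e+03]
 [ 7.55037244e-01  4.96241748e-01 -4.28559083e-01  4.81514755e+02]
 [ 6.30291779e-04 -6.54157228e-01 -7.56358330e-01  9.76192601e+02]
 [ 0.00000000e+00  0.00000000e+00  0.00000000e+00  1.00000000e+00]]
top 373.5002185888548 373.5002185888548 325.6273139686475 204.79609520191292 [[-5.22087253e-03 -9.93168017e-01  1.16576291e-01  3.47293483e+02]
 [-9.99984850e-01  4.98189466e-03 -2.34125638e-03 -1.86519785e+01]
 [ 1.74449016e-03 -1.16586748e-01 -9.93178980e-01  1.16122019e+03]
 [ 0.00000000e+00  0.00000000e+00  0.00000000e+00  1.00000000e+00]]
wrist 341.65131613842016 341.65131613842016 318.0678486132958 193.7596266816994 [[ 2.92623260e-01  9.09142642e-01  2.96363432e-01  1.14717129e+02]
 [ 9.56227423e-01 -2.78493507e-01 -8.98358564e-02  6.44230644e+02]
 [ 8.61683836e-04  3.09678902e-01 -9.50840804e-01  3.73639628e+02]
 [ 0.00000000e+00  0.00000000e+00  0.00000000e+00  1.00000000e+00]]
```

View pics/scene0.png

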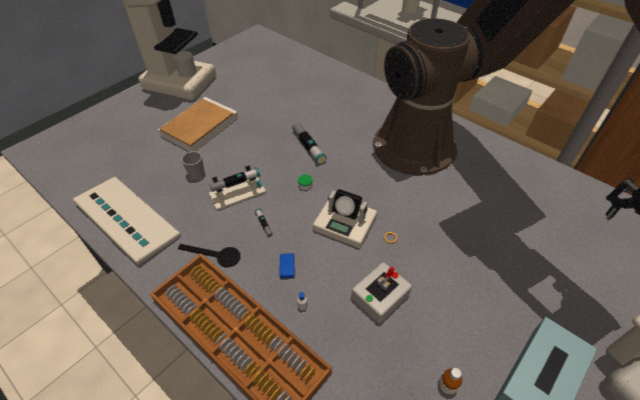

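View pics/top0.png

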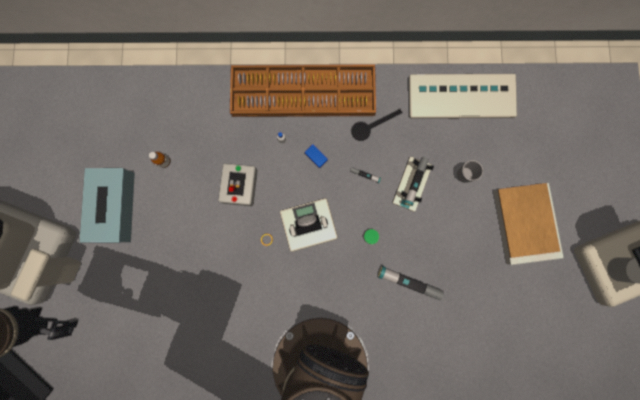

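View pics/wrist0.png

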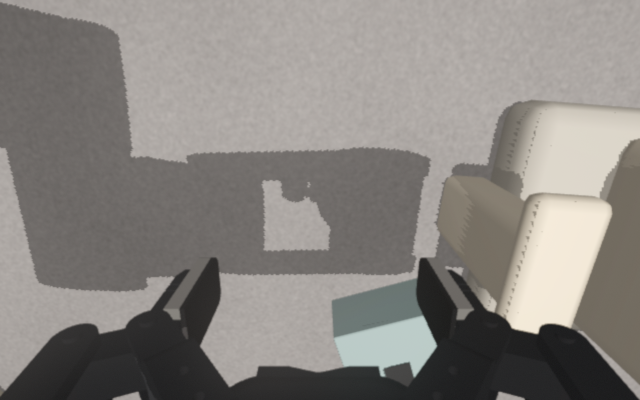

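```bash
cat > h.py <<'E'
import numpy as np, cv2
from workcell import env
from scipy.spatial.transform import Rotation as R
def ray(p,u,v):
    d=p["extrinsics"][:3,:3]@np.array([(u-p["cx"])/p["fx"],(v-p["cy"])/p["fy"],1.]); return p["extrinsics"][:3,3],d
def onz(p,u,v,z):
    o,d=ray(p,u,v); return o+d*(z-o[2])/d[2]
def proj(p,X):
    X=np.atleast_2d(np.asarray(X,float)); E=p["extrinsics"]; c=(X-E[:3,3])@E[:3,:3]
    return np.c_[p["cx"]+p["fx"]*c[:,0]/c[:,2],p["cy"]+p["fy"]*c[:,1]/c[:,2]]
def crop(p,u0,v0,u1,v1,k,name,pts=()):
    im=np.ascontiguousarray(p["color"][v0:v1,u0:u1,::-1]); im=cv2.resize(im,None,fx=k,fy=k,interpolation=cv2.INTER_CUBIC)
    for q in pts: cv2.circle(im,(int((q[0]-u0+.5)*k),int((q[1]-v0+.5)*k)),2,(255,0,255),-1)
    cv2.imwrite("pics/"+name,im)
def pose(s): 
    q=s["tool_rot"]; return s["tcp_pos"],R.from_quat([q[1],q[2],q[3],q[0]])
E
python3 - <<'E'
from h import *
P={n:env.get_image(n) for n in("top","scene")}
for n,p in P.items():
    for name in ("power_box","bat_grip","meter","sensor_face","cradle","lamp","drops_bottle","amber_bottle","steel_cup","occluder","lens_case","trial_lens","lens_pot"):
        for d in env.outline_of(p,name)[:3]: print(n,name,round(d["score"],2),np.round(d["extent"],1))
t=P["top"];s=P["scene"]
crop(t,210,150,350,260,5,"t1.png");crop(t,380,145,480,220,6,"t2.png")
crop(s,300,180,420,330,4,"s1.png");crop(s,190,155,280,215,8,"s2.png")
E
```

```text
top power_box 0.58 [236.8 182.4  38.3  46.1]
top bat_grip 0.4 [235.3 185.4   9.4   2.5]
top meter 0.83 [307.9 223.7  56.5  58.3]
top sensor_face 0.94 [308.4 224.1  28.5  19.1]
top sensor_face 0.69 [238.2 185.6  39.8  45.1]
top sensor_face 0.58 [413.9 182.3  23.8  49.6]
top cradle 0.8 [414.1 182.9  41.5  52.9]
top lamp 0.93 [409.9 281.6  62.3  28.3]
top lamp 0.64 [418.4 181.4  28.7  48.9]
top lamp 0.45 [364.4 173.5  28.6  14.2]
top drops_bottle 0.44 [279.8 139.2  12.4   9.5]
top amber_bottle 0.72 [160.4 159.7  20.5  16.5]
top steel_cup 0.89 [469.9 173.6  25.3  22.1]
top steel_cup 0.46 [375.4 126.9  55.7  33.5]
top occluder 0.89 [374.7 124.7  51.   32.9]
top lens_case 0.6 [315.9 155.2  26.   16.5]
top lens_pot 0.56 [371.6 236.8  10.6  12.7]
scene power_box 0.89 [379.4 295.2  61.9  66.9]
scene meter 0.84 [343.9 220.4  63.7  62. ]
scene sensor_face 0.72 [346.4 207.9  33.5  30.7]
scene cradle 0.83 [238.3 190.2  59.1  40.2]
scene lamp 0.87 [234.8 180.   55.4  24.8]
scene lamp 0.84 [311.1 143.8  28.9  40.1]
scene lamp 0.61 [265.1 222.   17.5  31.8]
scene drops_bottle 0.71 [302.9 301.9  12.8  23.9]
scene amber_bottle 0.81 [452.6 383.   24.4  30.2]
scene steel_cup 0.67 [193.8 166.1  25.3  29.6]
scene steel_cup 0.27 [302.7 301.8  13.4  23.6]
scene occluder 0.79 [210.3 256.1  66.6  20.5]
scene occluder 0.22 [235.9 189.1  57.5  40.6]
scene lens_case 0.92 [284.4 265.9  12.2  28.5]
scene trial_lens 0.27 [306.6 181.6  16.6  14.3]
scene lens_pot 0.72 [305.9 182.2  17.4  12.3]
scene lens_pot 0.69 [346.9 207.1  28.7  24.7]
```

View pics/t1.png

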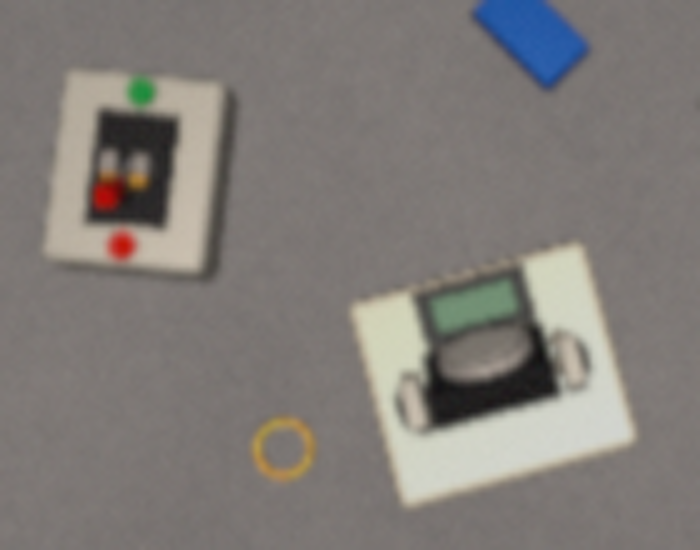

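View pics/t2.png

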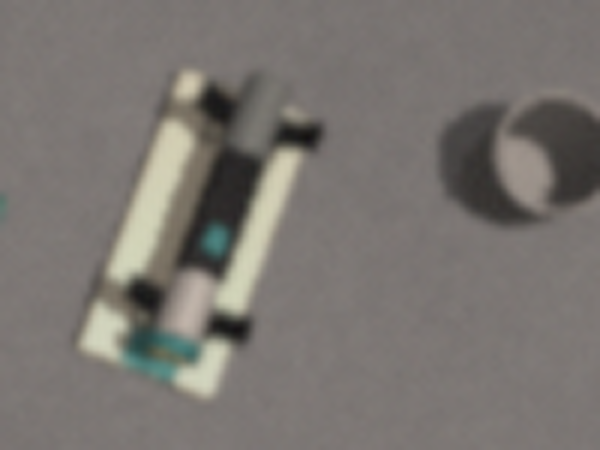

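View pics/s1.png

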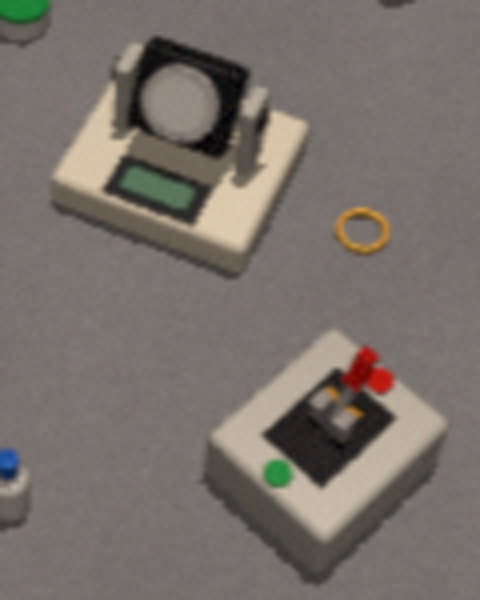

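View pics/s2.png

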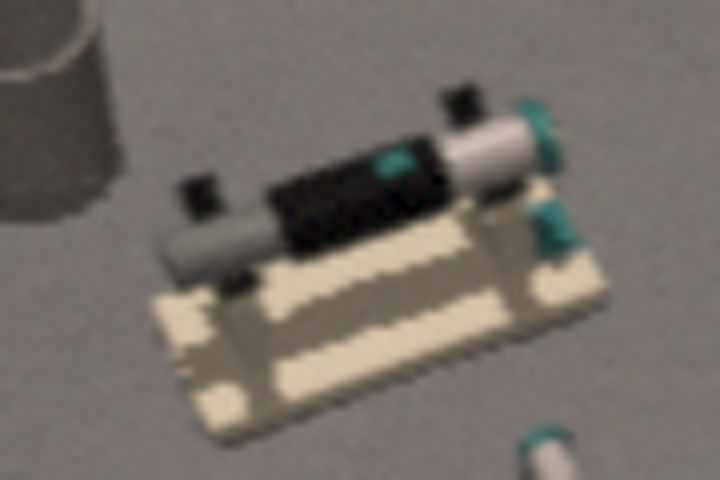

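```bash
cat > fit.py <<'E'
from h import *
from scipy.optimize import least_squares
def fitp(obs,x0):
    # obs list of (pic,(u,v),local xyz)
    def f(x):
        c,s=np.cos(x[2]),np.sin(x[2]); r=[]
        for p,uv,L in obs:
            X=[x[0]+c*L[0]-s*L[1],x[1]+s*L[0]+c*L[1],L[2]]
            r+=list(proj(p,X)[0]-uv)
        return np.array(r)
    o=least_squares(f,x0,loss="soft_l1"); return o.x,np.round(f(o.x).reshape(-1,2),1)
E
python3 - <<'E'
from fit import *
t=env.get_image("top");s=env.get_image("scene")
def T(k,u0,v0,l): return [(u0+(a+.5)/k-.5,v0+(b+.5)/k-.5) for a,b in l]
bx=[(t,q,L) for q,L in zip(T(5,210,150,[(69,71),(226,86),(205,272),(45,257),(121,245),(142,92)]),[(60,50,50),(60,-50,50),(-60,-50,50),(-60,50,50),(-48,0,50),(48,0,50)])]
bx+=[(s,q,L) for q,L in zip(T(4,300,180,[(336,331),(447,425),(318,554),(209,437),(380,380),(278,473)]),[(-60,-50,50),(-60,50,50),(60,50,50),(60,-50,50),(-48,0,50),(48,0,50)])]
for n,b in (("both",bx),("top",bx[:6]),("scene",bx[6:])):
    x,r=fitp(b,[400,230,0]);print("box",n,np.round(x,3),r.tolist())
m=[(t,q,(a,b,32)) for q,(a,b) in zip(T(5,210,150,[(351,305),(583,243),(635,438),(405,505)]),[(65,75),(65,-75),(-65,-75),(-65,75)])]
m+=[(s,q,(a,b,32)) for q,(a,b) in zip(T(4,300,180,[(55,180),(237,252),(307,125)]),[(65,-75),(65,75),(-65,75)])]
for n,b in (("both",m),("top",m[:4]),("scene",m[4:])):
    x,r=fitp(b,[300,30,0]);print("meter(base centre)",n,np.round(x,3),r.tolist())
c=[(t,q,(a,b,12)) for q,(a,b) in zip(T(6,380,145,[(185,68),(80,348),(212,400)]),[(80,37.5),(-80,37.5),(-80,-37.5)])]
c+=[(s,q,(a,b,12)) for q,(a,b) in zip(T(8,190,155,[(150,300),(222,432),(605,288)]),[(80,-37.5),(80,37.5),(-80,37.5)])]
for n,b in (("both",c),("top",c[:3]),("scene",c[3:])):
    x,r=fitp(b,[400,-230,-.3]);print("cradle",n,np.round(x,3),r.tolist())
for nm,u,v,z in (("drops",280,137,50),("amber",158,158,80),("cup",471,171,70),("lensring",266,240,5),("pot",372,236.5,25),("case",316,155,18),("occl",361,131,5),("biglamp tip",380,272,20),("biglamp end",442,297,20),("small1",352,169,10),("small2",379,179,10)):
    print(nm,onz(t,u,v,z).round())
E
```

```text
box both [ 5.44518e+02  2.49187e+02 -1.15000e-01] [[-1.2, -1.7], [0.1, -1.2], [-1.0, 0.7], [-2.1, 0.1], [-0.2, 0.3], [-0.0, -0.3], [-0.9, -2.4], [1.5, -0.6], [0.8, -2.2], [-2.0, -1.0], [-0.3, 0.5], [-1.2, 0.6]]
box top [543.775 247.131   6.183] [[-0.9, -1.3], [0.5, -1.2], [-0.0, 0.7], [-1.2, 0.6], [0.7, 0.6], [0.4, -0.1]]
box scene [545.633 251.231  12.448] [[-0.4, -1.7], [1.9, 0.3], [1.1, -1.4], [-1.7, -0.3], [0.2, 1.3], [-0.8, 1.4]]
meter(base centre) both [4.2260e+02 3.1891e+01 2.6700e-01] [[-1.1, -0.9], [0.0, -1.6], [1.2, 0.6], [-0.9, 0.6], [-3.1, -0.7], [0.6, 0.3], [0.3, -1.1]]
meter(base centre) top [4.21873e+02 3.09870e+01 2.71000e-01] [[-0.9, -0.5], [0.2, -1.5], [1.6, 0.7], [-0.5, 0.9]]
meter(base centre) scene [423.618  33.117 -18.588] [[-3.1, -0.4], [0.6, 0.9], [0.5, -0.6]]
cradle both [ 559.161 -292.945   -9.971] [[-0.1, 51.9], [42.5, -38.1], [-0.3, -58.8], [53.3, 3.5], [39.2, -29.9], [-59.7, -0.5]]
cradle top [ 548.187 -293.794    5.897] [[0.0, -0.2], [-0.4, -0.0], [0.3, 0.2]]
cradle scene [ 546.651 -288.956  -19.217] [[0.1, 0.1], [-1.0, 0.2], [0.9, -0.5]]
drops [687. 117.  50.]
amber [616. 474.  80.]
cup [ 574. -454.   70.]
lensring [375. 163.   5.]
pot [ 383. -161.   25.]
case [639.   8.  18.]
occl [ 720. -136.    5.]
biglamp tip [ 277. -184.   20.]
biglamp end [ 202. -368.   20.]
small1 [ 595. -105.   10.]
small2 [ 563. -189.   10.]
```

```bash
cat >> h.py <<'E'
def plan(p1,R1,n=None,p0=None,R0=None,show=True):
    if p0 is None: p0,R0=pose(env.observe())
    p1=np.asarray(p1,float); rv=(R0.inv()*R1).as_rotvec(); d=np.linalg.norm(p1-p0)
    need=max(np.abs(rv).max()/np.radians(8),d/20)
    if n is None: n=int(np.ceil(need/5)*5) or 5
    step=(p1-p0)/n; r=rv/n/np.radians(8)
    print(f"dist {d:.1f} rot {np.degrees(rv).round(1)} n={n} rot/row {r.round(2)}")
    Rk=R0
    for k in range(n):
        sl=Rk.inv().apply(step)/20
        if show: print(k,"slide",sl.round(2).tolist())
        Rk=Rk*R.from_rotvec(rv/n)
def mkR(yaw,tilt):
    # tool y = local y, tool z = (sin t,0,-cos t), x=(-cos t,0,-sin t) in frame turned by yaw
    s,c=np.sin(tilt),np.cos(tilt)
    M=np.array([[-c,0,s],[0,1,0],[-s,0,-c]]); return R.from_euler("z",yaw)*R.from_matrix(M)
E
python3 - <<'E'
from h import *
A=np.array([544.5,249,50]);psi=-.11
R1=mkR(psi,.45); d=-R1.apply([0,0,1])
print(A+33*d, A+120*d)
plan(A+130*d,R1)
E
```

```text
[530.23289071 250.57574265  79.71475438] [492.6196026  254.72997327 158.05365228]
dist 474.0 rot [ -2.4 -25.7 -10.5] n=25 rot/row [-0.01 -0.13 -0.05]
0 slide [-0.78, -0.53, 0.08]
1 slide [-0.78, -0.53, 0.09]
2 slide [-0.77, -0.54, 0.1]
3 slide [-0.77, -0.54, 0.12]
4 slide [-0.76, -0.55, 0.13]
5 slide [-0.75, -0.56, 0.14]
6 slide [-0.75, -0.56, 0.16]
7 slide [-0.74, -0.57, 0.17]
8 slide [-0.73, -0.57, 0.18]
9 slide [-0.73, -0.58, 0.19]
10 slide [-0.72, -0.58, 0.2]
11 slide [-0.71, -0.59, 0.22]
12 slide [-0.7, -0.6, 0.23]
13 slide [-0.69, -0.6, 0.24]
14 slide [-0.68, -0.61, 0.25]
15 slide [-0.68, -0.61, 0.26]
16 slide [-0.67, -0.62, 0.27]
17 slide [-0.66, -0.62, 0.28]
18 slide [-0.65, -0.63, 0.29]
19 slide [-0.64, -0.63, 0.31]
20 slide [-0.63, -0.64, 0.32]
21 slide [-0.62, -0.64, 0.33]
22 slide [-0.61, -0.65, 0.34]
23 slide [-0.59, -0.65, 0.34]
24 slide [-0.58, -0.66, 0.35]
```

Emit:
apply_moves --series '[{"slide": [-0.78, -0.53, 0.08], "rotation": [-0.01, -0.13, -0.05], "claw": 1}, {"slide": [-0.78, -0.53, 0.09], "rotation": [-0.01, -0.13, -0.05], "claw": 1}, {"slide": [-0.77, -0.54, 0.1], "rotation": [-0.01, -0.13, -0.05], "claw": 1}, {"slide": [-0.77, -0.54, 0.12], "rotation": [-0.01, -0.13, -0.05], "claw": 1}, {"slide": [-0.76, -0.55, 0.13], "rotation": [-0.01, -0.13, -0.05], "claw": 1}]'

```text
t: 2.15
tcp_pos: [250.7, 546.7, 198.6]
tool_rot: [0.046, 0.13, 0.99, -0.003]
contact_force: [-0.6, 0.7, 0.5]
gripper_width: 85.5
```

Emit:
apply_moves --series '[{"slide": [-0.75, -0.56, 0.14], "rotation": [-0.01, -0.13, -0.05], "claw": 1}, {"slide": [-0.75, -0.56, 0.16], "rotation": [-0.01, -0.13, -0.05], "claw": 1}, {"slide": [-0.74, -0.57, 0.17], "rotation": [-0.01, -0.13, -0.05], "claw": 1}, {"slide": [-0.73, -0.57, 0.18], "rotation": [-0.01, -0.13, -0.05], "claw": 1}, {"slide": [-0.73, -0.58, 0.19], "rotation": [-0.01, -0.13, -0.05], "claw": 1}]'

```text
t: 2.65
tcp_pos: [309.8, 473.5, 190.9]
tool_rot: [0.091, 0.112, 0.989, -0.007]
contact_force: [0.3, 0.4, 0.0]
gripper_width: 85.3
```

Emit:
apply_moves --series '[{"slide": [-0.72, -0.58, 0.2], "rotation": [-0.01, -0.13, -0.05], "claw": 1}, {"slide": [-0.71, -0.59, 0.22], "rotation": [-0.01, -0.13, -0.05], "claw": 1}, {"slide": [-0.7, -0.6, 0.23], "rotation": [-0.01, -0.13, -0.05], "claw": 1}, {"slide": [-0.69, -0.6, 0.24], "rotation": [-0.01, -0.13, -0.05], "claw": 1}, {"slide": [-0.68, -0.61, 0.25], "rotation": [-0.01, -0.13, -0.05], "claw": 1}]'

```text
t: 3.15
tcp_pos: [369.0, 399.9, 183.3]
tool_rot: [0.136, 0.094, 0.986, -0.01]
contact_force: [-0.2, 0.9, -0.7]
gripper_width: 85.4
```

Emit:
apply_moves --series '[{"slide": [-0.68, -0.61, 0.26], "rotation": [-0.01, -0.13, -0.05], "claw": 1}, {"slide": [-0.67, -0.62, 0.27], "rotation": [-0.01, -0.13, -0.05], "claw": 1}, {"slide": [-0.66, -0.62, 0.28], "rotation": [-0.01, -0.13, -0.05], "claw": 1}, {"slide": [-0.65, -0.63, 0.29], "rotation": [-0.01, -0.13, -0.05], "claw": 1}, {"slide": [-0.64, -0.63, 0.31], "rotation": [-0.01, -0.13, -0.05], "claw": 1}]'

```text
t: 3.65
tcp_pos: [428.2, 326.2, 176.3]
tool_rot: [0.181, 0.076, 0.98, -0.013]
contact_force: [-0.1, 0.1, -0.0]
gripper_width: 85.7
```

Emit:
apply_moves --series '[{"slide": [-0.63, -0.64, 0.32], "rotation": [-0.01, -0.13, -0.05], "claw": 1}, {"slide": [-0.62, -0.64, 0.33], "rotation": [-0.01, -0.13, -0.05], "claw": 1}, {"slide": [-0.61, -0.65, 0.34], "rotation": [-0.01, -0.13, -0.05], "claw": 1}, {"slide": [-0.59, -0.65, 0.34], "rotation": [-0.01, -0.13, -0.05], "claw": 1}, {"slide": [-0.58, -0.66, 0.35], "rotation": [-0.01, -0.13, -0.05], "claw": 1}]'

```text
t: 4.15
tcp_pos: [487.1, 252.4, 168.9]
tool_rot: [0.225, 0.058, 0.972, -0.016]
contact_force: [1.0, 0.3, 0.2]
gripper_width: 85.3
```

```bash
python3 - <<'E'
from h import *
w=env.get_image("wrist"); cv2.imwrite("pics/w1.png",w["color"][:,:,::-1])
A=np.array([544.5,249,50]);psi=-.11
R1=mkR(psi,.45); d=-R1.apply([0,0,1])
p,Rc=pose(env.observe());print(p,A+130*d,np.degrees((Rc.inv()*R1).as_rotvec()))
for n in("power_box","bat_grip"):
    for o in env.outline_of(w,n)[:2]: print(n,o["score"],o["extent"])
print(proj(w,[A,A+50*d,A+62*d,A+36*d]).round(1))
E
```

```text
[487.50090143 250.50997547 168.45105903] [488.29623615 255.20747104 167.05812331] [-0.60829567  0.33580683 -0.33034305]
power_box 0.59 [323.2, 149.9, 119.9, 128.1]
bat_grip 0.74 [324.4, 185.6, 35.1, 29.6]
[[322.4 172.9]
 [322.8 189.7]
 [322.8 194.7]
 [322.7 184.4]]
```

View pics/w1.png

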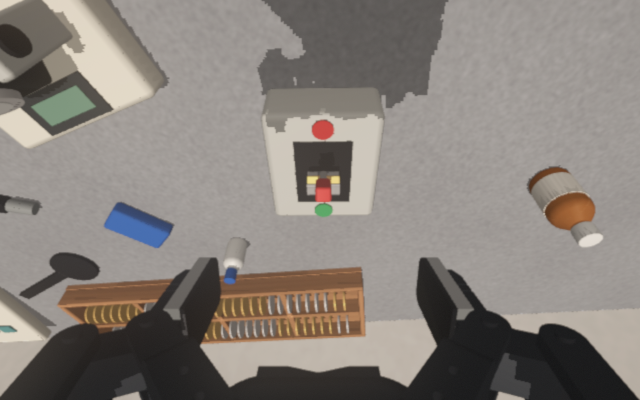

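```bash
python3 - <<'E'
from h import *
w=env.get_image("wrist")
hsv=cv2.cvtColor(w["color"],cv2.COLOR_RGB2HSV)
red=((hsv[...,0]<6)|(hsv[...,0]>174))&(hsv[...,1]>150)&(hsv[...,2]>80); gr=(hsv[...,0]>50)&(hsv[...,0]<80)&(hsv[...,1]>120)
for nm,m in(("red",red),("green",gr)):
    n,l,st,c=cv2.connectedComponentsWithStats(m.astype(np.uint8))
    for i in range(1,n):
        if st[i,4]>20: print(nm,st[i],c[i].round(1))
A=np.array([544.5,249,50]);psi=-.11
F=R.from_euler("z",psi)
for L in ((-48,0,0),(48,0,0)): print(proj(w,A+F.apply(L)).round(1))
C=[A+F.apply((a,b,0)) for a,b in ((60,50),(60,-50),(-60,-50),(-60,50))]
R1=mkR(psi,.45); d=-R1.apply([0,0,1])
pts=list(proj(w,C))+list(proj(w,[A+36*d,A+62*d]))
crop(w,240,70,400,230,4,"w1c.png",pts)
E
```

```text
red [313 122  20  18 289] [322.6 130.2]
red [316 188  16  14 175] [323.9 194.5]
[[322.7 128.4]]
[[322.9 209.9]]
```

View pics/w1c.png

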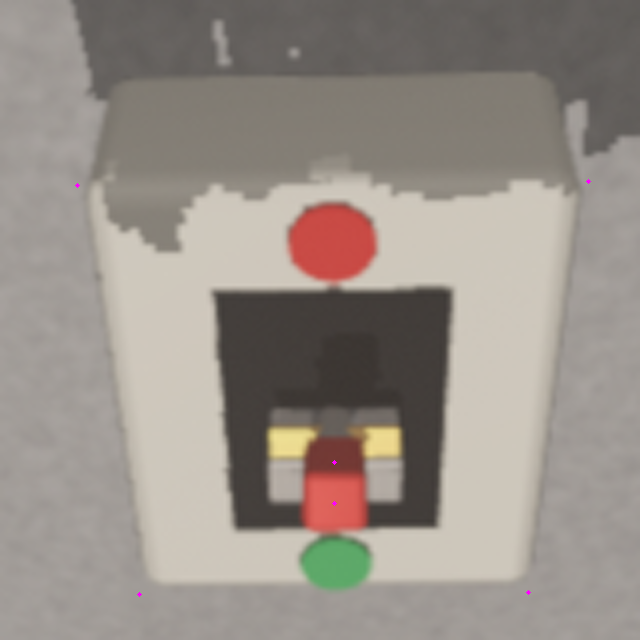

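```bash
python3 - <<'E'
from h import *
A=np.array([544.5,249,50]);psi=-.11
R1=mkR(psi,.45); d=-R1.apply([0,0,1])
plan(A+34*d,R1,5)
E
```

```text
dist 98.4 rot [-0.5  0.2 -0.4] n=5 rot/row [-0.01  0.01 -0.01]
0 slide [0.0, 0.03, 0.98]
1 slide [-0.0, 0.03, 0.98]
2 slide [-0.0, 0.03, 0.98]
3 slide [-0.0, 0.03, 0.98]
4 slide [-0.0, 0.02, 0.98]
```

Emit:
apply_moves --series '[{"slide": [0, 0.03, 0.98], "rotation": [0, 0, 0], "claw": 1}, {"slide": [0, 0.03, 0.98], "rotation": [0, 0, 0], "claw": 1}, {"slide": [0, 0.03, 0.98], "rotation": [0, 0, 0], "claw": 1}, {"slide": [0, 0.03, 0.98], "rotation": [0, 0, 0], "claw": 1}, {"slide": [0, 0.03, 0.98], "rotation": [0, 0, 0], "claw": 1}]'

```text
t: 4.85
tcp_pos: [529.9, 251.8, 80.4]
tool_rot: [0.225, 0.058, 0.973, -0.016]
contact_force: [-0.3, 0.2, -0.1]
gripper_width: 85.1
```

```bash
python3 - <<'E'
from h import *
w=env.get_image("wrist"); cv2.imwrite("pics/w2.png",w["color"][:,:,::-1])
s=env.get_image("scene"); crop(s,300,180,460,330,5,"s3.png")
A=np.array([544.5,249,50]);psi=-.11
R1=mkR(psi,.45); d=-R1.apply([0,0,1])
st=env.observe();p,Rc=pose(st);print(p,A+34*d,R1.inv().apply(A+34*d-p),np.degrees((Rc.inv()*R1).as_rotvec()),st["contact_force"])
print(proj(w,[A+36*d,A+62*d,p]).round(1))
E
```

```text
[529.43669972 250.95867658  79.20097365] [529.80055407 250.62349243  80.61520148] [-0.97392459 -0.29321502 -1.10012481] [-0.59330486  0.154207   -0.34980866] [ 0.32998865  0.37156108 -0.0168694 ]
[[316.  238.2]
 [315.3 263. ]
 [316.6 234. ]]
```

View pics/w2.png

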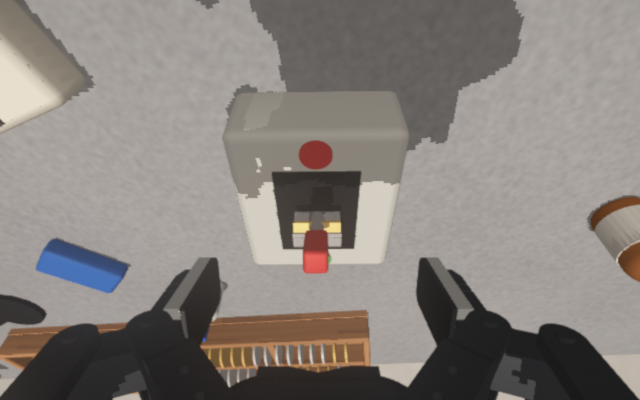

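View pics/s3.png

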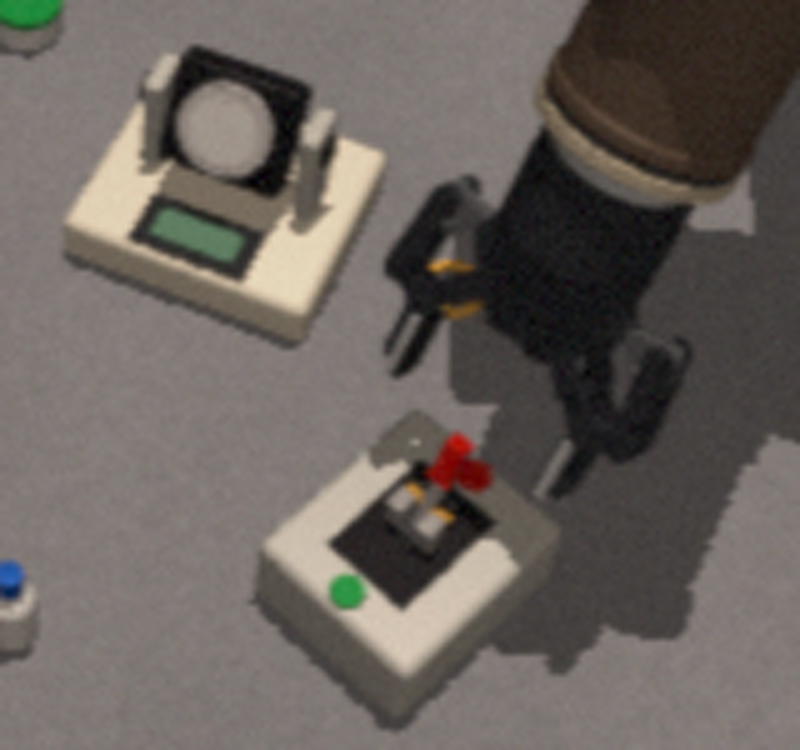

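Emit:
apply_moves --series '[{"slide": [0, 0, 0], "rotation": [0, 0, 0], "claw": 0}, {"slide": [0, 0, 0], "rotation": [0, 0, 0], "claw": 0}, {"slide": [0, 0, 0], "rotation": [0, 0, 0], "claw": 0}, {"slide": [0, 0, 0], "rotation": [0, 0, 0], "claw": 0}, {"slide": [0, 0, 0], "rotation": [0, 0, 0], "claw": 0}]' --force 50

```text
t: 5.45
tcp_pos: [529.7, 251.1, 81.5]
tool_rot: [0.225, 0.058, 0.972, -0.016]
contact_force: [-0.4, -1.7, 0.8]
gripper_width: 12.3
```

Emit:
apply_moves --series '[{"slide": [0, 0, 0], "rotation": [0, 0, 0], "claw": 0}, {"slide": [0, 0, 0], "rotation": [0, 0, 0], "claw": 0}, {"slide": [0, 0, 0], "rotation": [0, 0, 0], "claw": 0}, {"slide": [0, 0, 0], "rotation": [0, 0, 0], "claw": 0}, {"slide": [0, 0, 0], "rotation": [0, 0, 0], "claw": 0}]'

```text
t: 5.95
tcp_pos: [529.7, 250.8, 81.5]
tool_rot: [0.225, 0.058, 0.972, -0.016]
contact_force: [-5.3, -1.7, 9.2]
gripper_width: 8.2
```

```bash
python3 - <<'E'
from h import *
w=env.get_image("wrist"); crop(w,200,140,440,360,3,"w3.png")
st=env.observe();print(pose(st)[0],st["gripper_width"],st["contact_force"])
E
```

```text
[529.71555937 250.74434731  81.4747021 ] 8.781324785022294 [-4.78627233 -0.73141694  9.25673347]
```

View pics/w3.png

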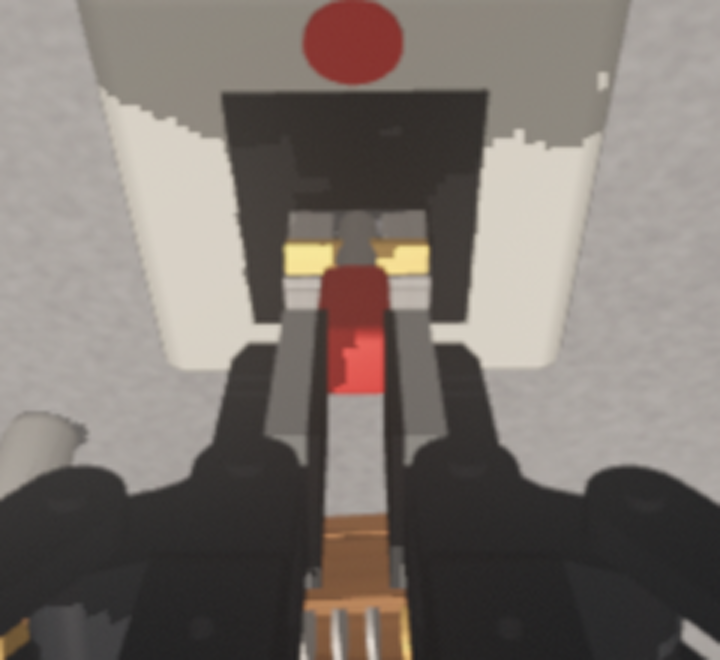

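Emit:
apply_moves --series '[{"slide": [0, 0, -0.1], "rotation": [0, 0, 0], "claw": 0}, {"slide": [0, 0, -0.1], "rotation": [0, 0, 0], "claw": 0}, {"slide": [0, 0, -0.1], "rotation": [0, 0, 0], "claw": 0}, {"slide": [0, 0, -0.1], "rotation": [0, 0, 0], "claw": 0}, {"slide": [0, 0, 0], "rotation": [0, 0, 0], "claw": 0}]'

```text
t: 6.5
tcp_pos: [526.1, 251.2, 88.3]
tool_rot: [0.225, 0.058, 0.973, -0.016]
contact_force: [5.2, -2.2, -5.7]
gripper_width: 8.4
```

```bash
python3 - <<'E'
from h import *
w=env.get_image("wrist"); crop(w,200,140,440,360,3,"w4.png")
A=np.array([544.5,249,50]);R1=mkR(-.11,.45)
st=env.observe();p,Rc=pose(st);print(p,R1.inv().apply(p-A),st["gripper_width"],st["contact_force"])
E
```

```text
[526.13403267 251.13778879  88.238679  ] [ 1.64425684e-02  1.08683518e-01 -4.24742673e+01] 7.853775406336832 [ 5.02848858 -2.57030949 -5.17867904]
```

View pics/w4.png

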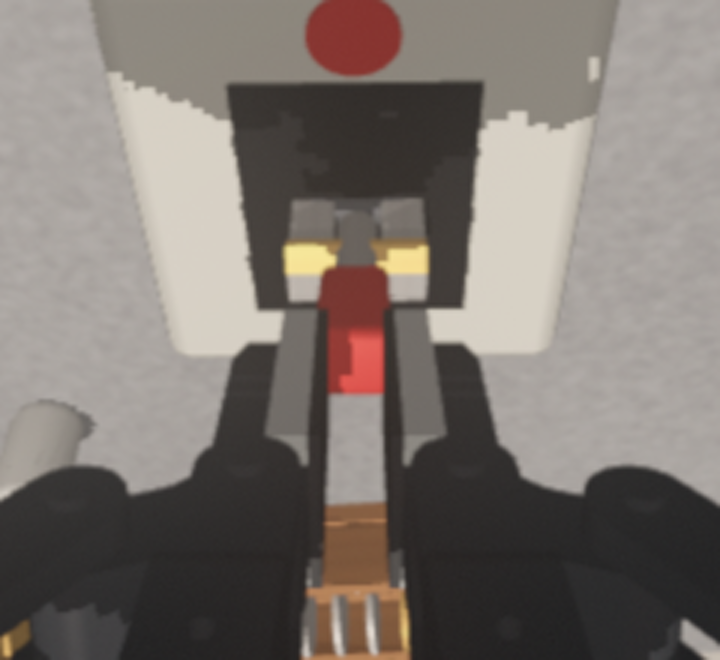

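Emit:
apply_moves --series '[{"slide": [-0.24, 0, 0.01], "rotation": [0, 0.8, 0], "claw": 0}, {"slide": [-0.24, 0, 0.01], "rotation": [0, 0.8, 0], "claw": 0}, {"slide": [-0.24, 0, 0.01], "rotation": [0, 0.8, 0], "claw": 0}, {"slide": [-0.24, 0, 0.01], "rotation": [0, 0.8, 0], "claw": 0}, {"slide": [-0.24, 0, 0.01], "rotation": [0, 0.8, 0], "claw": 0}]'

```text
t: 7.05
tcp_pos: [547.9, 240.4, 93.5]
tool_rot: [0.072, 0.069, 0.995, -0.022]
contact_force: [3.0, 39.2, -6.3]
gripper_width: 7.5
```

```bash
python3 - <<'E'
from h import *
A=np.array([544.5,249,50]);R1=mkR(-.11,.45)
st=env.observe();p,Rc=pose(st);print(p,Rc.inv().apply(p-A),np.degrees((R1.inv()*Rc).as_rotvec()),st["gripper_width"],st["contact_force"])
E
```

```text
[547.89830756 240.36949952  93.54814824] [-10.89022603  -9.51370414 -42.11137208] [ 2.33563757 17.34050776  1.09072714] 7.5248048814009145 [ 3.04727498 39.24811371 -6.34895091]
```

```bash
python3 - <<'E'
from h import *
st=env.observe();print(st)
w=env.get_image("wrist"); cv2.imwrite("pics/w5.png",w["color"][:,:,::-1])
s=env.get_image("scene"); crop(s,300,180,460,330,5,"s5.png")
E
```

```text
{'t': 7.05, 'qpos': array([ 0.43409345,  0.50117977,  1.91887694, -0.18540673,  0.62308519,
       -0.85368267]), 'joint_velocities': array([-0.48794828,  0.27376631, -0.92885697,  1.82409181,  1.31940714,
       -2.09374183]), 'joint_efforts': array([-15.53086281, -90.75144768,  -9.86622244, -13.70269775,
         3.55114818,   6.96513578]), 'tcp_pos': array([547.89830756, 240.36949952,  93.54814824]), 'tool_rot': array([ 0.07248215,  0.06856068,  0.99477393, -0.02169309]), 'contact_force': array([ 3.04727498, 39.24811371, -6.34895091]), 'moment': array([ 6.80483229, -0.17542439,  0.95022052]), 'gripper_width': 7.5248048814009145}
```

View pics/w5.png

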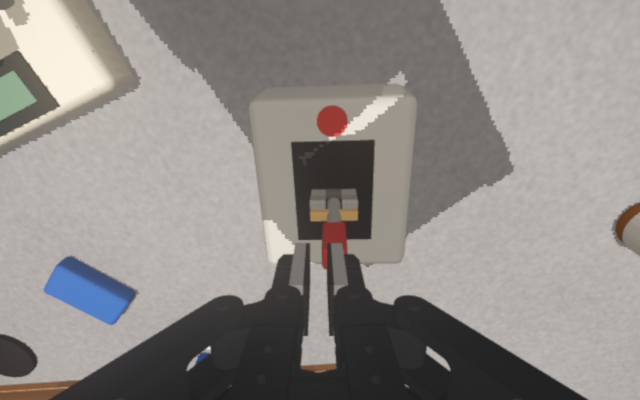

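View pics/s5.png

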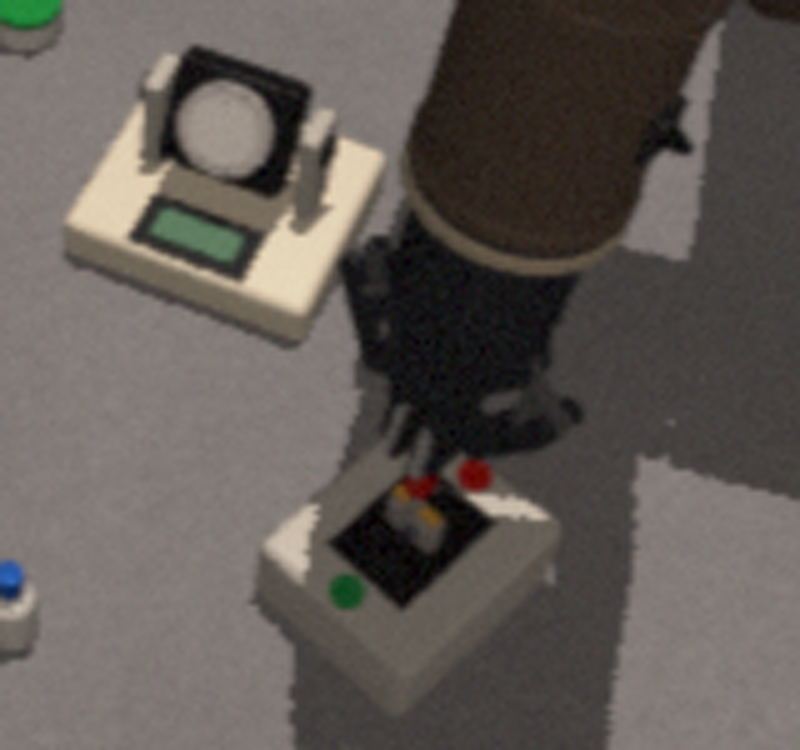

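Emit:
apply_moves --series '[{"slide": [0, 0, 0], "rotation": [0, 0, 0], "claw": 0}, {"slide": [0, 0, 0], "rotation": [0, 0, 0], "claw": 0}, {"slide": [0, 0, 0], "rotation": [0, 0, 0], "claw": 0}, {"slide": [0, 0, 0], "rotation": [0, 0, 0], "claw": 0}, {"slide": [0, 0, 0], "rotation": [0, 0, 0], "claw": 0}]'

```text
t: 7.65
tcp_pos: [548.5, 239.6, 93.3]
tool_rot: [0.074, 0.07, 0.995, -0.023]
contact_force: [3.0, 43.4, -4.7]
gripper_width: 8.1
```

```bash
python3 - <<'E'
from h import *
A=np.array([544.5,249,50]);R1=mkR(-.11,.45)
st=env.observe();p,Rc=pose(st);print(p,R1.inv().apply(p-A),Rc.inv().apply(p-A),np.degrees((R1.inv()*Rc).as_rotvec()),st["gripper_width"],st["contact_force"],st["moment"],st["qpos"])
w=env.get_image("wrist"); crop(w,200,140,440,360,3,"w6.png")
E
```

```text
[548.50798178 239.58876405  93.2592414 ] [-23.33373879  -8.91436593 -36.77047675] [-11.70659535 -10.25567545 -41.6386118 ] [ 2.47688892 17.15306867  1.18968938] 8.106135702394218 [ 2.95328666 43.37690346 -4.69389197] [ 7.54654674 -0.37945479  1.10297982] [ 0.43487142  0.50152207  1.92006422 -0.19236019  0.62064534 -0.84496058]
```

View pics/w6.png

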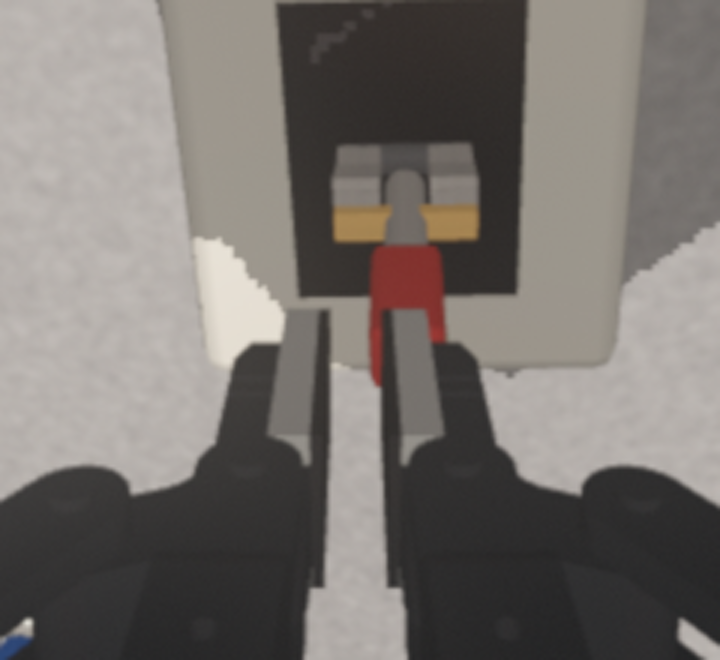

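Emit:
apply_moves --series '[{"slide": [0, 0.1, 0], "rotation": [0, 0, 0], "claw": 0}, {"slide": [0, 0.1, 0], "rotation": [0, 0, 0], "claw": 0}, {"slide": [0, 0, 0], "rotation": [0, 0, 0], "claw": 0}, {"slide": [0, 0, 0], "rotation": [0, 0, 0], "claw": 0}, {"slide": [0, 0, 0], "rotation": [0, 0, 0], "claw": 0}]'

```text
t: 8.2
tcp_pos: [547.7, 241.9, 92.4]
tool_rot: [0.073, 0.07, 0.995, -0.024]
contact_force: [1.6, 32.0, -5.5]
gripper_width: 7.7
```

```bash
python3 - <<'E'
from h import *
A=np.array([544.5,249,50]);R1=mkR(-.11,.45)
st=env.observe();p,Rc=pose(st);print(p,R1.inv().apply(p-A),Rc.inv().apply(p-A),np.degrees((R1.inv()*Rc).as_rotvec()),st["gripper_width"],st["contact_force"],st["moment"],st["qpos"])
w=env.get_image("wrist"); crop(w,200,140,440,360,3,"w7.png")
w=env.get_image("scene"); crop(w,360,230,430,310,8,"s7.png")
E
```

```text
[547.67287594 241.86078085  92.38509935] [-21.98150547  -6.74775748 -36.45289323] [-10.34157662  -8.21989555 -41.02459444] [ 2.63836413 17.30251989  1.14589125] 7.685551754401805 [ 1.56022023 31.98237955 -5.49394767] [ 5.50011635 -0.15038288  0.80649659] [ 0.43996051  0.50467496  1.91637754 -0.19378209  0.62567442 -0.83922396]
```

View pics/w7.png

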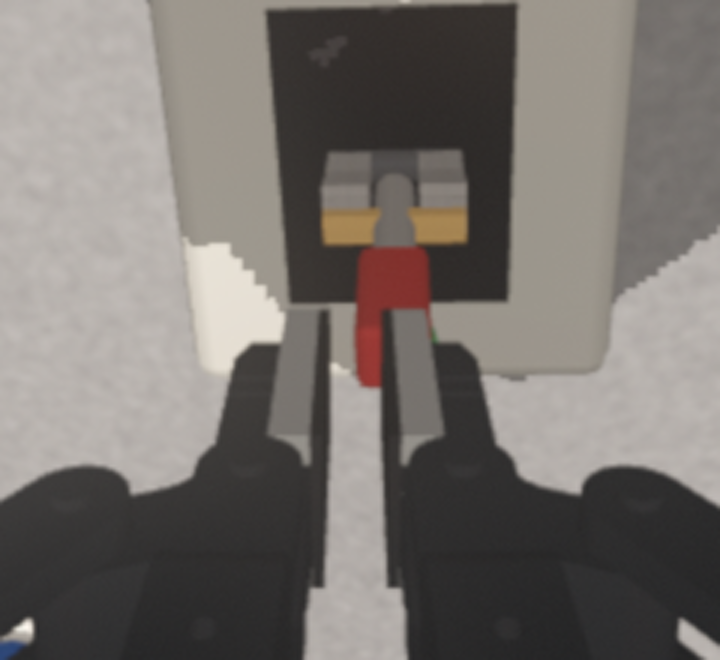

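View pics/s7.png

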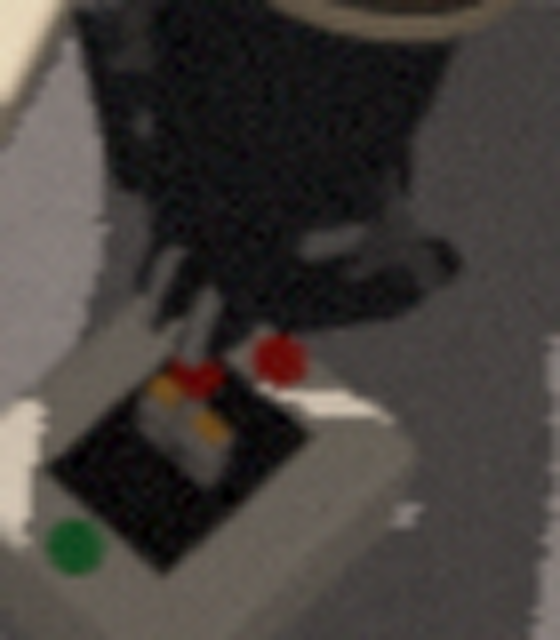

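```bash
python3 - <<'E'
from h import *
s=env.get_image("scene"); w=env.get_image("wrist")
A=np.array([544.5,249,50]);F=R.from_euler("z",-.11)
for a in (-.45,-.2,0,.2,.45):
  for L in (50,58):
    d=F.apply([np.sin(a),0,np.cos(a)])
    u=[A+(L-14)*d,A+(L+12)*d, A+(L-30)*d]
    print(a,L,"scene crop",((proj(s,u)-[360,230]+.5)*8).round().tolist(),"wrist crop",((proj(w,u)-[200,140]+.5)*3).round().tolist())
rg=[A+F.apply(q) for q in((5,0,22),(-5,0,22),(5,13,22),(-5,13,22))]
print(((proj(s,rg)-[360,230]+.5)*8).round().tolist(),((proj(w,rg)-[200,140]+.5)*3).round().tolist())
E
```

```text
-0.45 50 scene crop [[221.0, 371.0], [255.0, 308.0], [200.0, 409.0]] wrist crop [[392.0, 167.0], [390.0, 170.0], [393.0, 165.0]]
-0.45 58 scene crop [[231.0, 352.0], [266.0, 289.0], [210.0, 390.0]] wrist crop [[391.0, 167.0], [389.0, 171.0], [392.0, 166.0]]
-0.2 50 scene crop [[203.0, 383.0], [224.0, 328.0], [190.0, 416.0]] wrist crop [[392.0, 216.0], [391.0, 268.0], [393.0, 190.0]]
-0.2 58 scene crop [[210.0, 367.0], [231.0, 311.0], [197.0, 400.0]] wrist crop [[392.0, 230.0], [391.0, 287.0], [393.0, 203.0]]
0 50 scene crop [[187.0, 396.0], [197.0, 351.0], [182.0, 423.0]] wrist crop [[393.0, 252.0], [393.0, 337.0], [393.0, 209.0]]
0 58 scene crop [[190.0, 382.0], [200.0, 336.0], [185.0, 410.0]] wrist crop [[393.0, 276.0], [392.0, 368.0], [393.0, 230.0]]
0.2 50 scene crop [[171.0, 412.0], [168.0, 378.0], [173.0, 432.0]] wrist crop [[394.0, 283.0], [394.0, 393.0], [394.0, 226.0]]
0.2 58 scene crop [[170.0, 401.0], [167.0, 367.0], [172.0, 422.0]] wrist crop [[394.0, 314.0], [394.0, 433.0], [394.0, 253.0]]
0.45 50 scene crop [[151.0, 433.0], [133.0, 416.0], [162.0, 444.0]] wrist crop [[394.0, 312.0], [395.0, 441.0], [394.0, 242.0]]
0.45 58 scene crop [[145.0, 428.0], [127.0, 411.0], [156.0, 439.0]] wrist crop [[395.0, 349.0], [395.0, 485.0], [394.0, 276.0]]
[[171.0, 430.0], [193.0, 410.0], [203.0, 458.0], [226.0, 438.0]] [[394.0, 236.0], [393.0, 192.0], [460.0, 236.0], [461.0, 191.0]]
```

```bash
python3 - <<'E'
from h import *
A=np.array([544.5,249,50])
R1=mkR(-.11,0); d=-R1.apply([0,0,1])
plan(A+43*d,R1,5)
E
```

```text
dist 7.8 rot [-2.3  8.5 -1.7] n=5 rot/row [-0.06  0.21 -0.04]
0 slide [0.04, 0.07, -0.01]
1 slide [0.04, 0.07, -0.01]
2 slide [0.04, 0.07, -0.01]
3 slide [0.04, 0.07, -0.01]
4 slide [0.04, 0.07, -0.01]
```

Emit:
apply_moves --series '[{"slide": [0.04, 0.1, -0.01], "rotation": [-0.06, 0.21, -0.04], "claw": 0}, {"slide": [0.04, 0.1, -0.01], "rotation": [-0.06, 0.21, -0.04], "claw": 0}, {"slide": [0.04, 0.1, -0.01], "rotation": [-0.06, 0.21, -0.04], "claw": 0}, {"slide": [0.04, 0.1, -0.01], "rotation": [-0.06, 0.21, -0.04], "claw": 0}, {"slide": [0.04, 0.1, -0.01], "rotation": [-0.06, 0.21, -0.04], "claw": 0}]'

```text
t: 8.9
tcp_pos: [542.6, 248.8, 91.6]
tool_rot: [-0.002, 0.056, 0.998, -0.002]
contact_force: [2.4, -0.0, -7.2]
gripper_width: 7.7
```

```bash
python3 - <<'E'
from h import *
A=np.array([544.5,249,50]);R1=mkR(-.11,0)
st=env.observe();p,Rc=pose(st);print(p,R1.inv().apply(p-A),Rc.inv().apply(p-A),np.degrees((R1.inv()*Rc).as_rotvec()),st["gripper_width"],st["contact_force"],st["moment"],st["qpos"])
w=env.get_image("wrist"); crop(w,200,140,440,360,3,"w8.png")
d=-R1.apply([0,0,1]);plan(A+43*d,R1,5)
E
```

```text
[542.55207099 248.83034013  91.62707475] [  1.91753095  -0.3824748  -41.62707475] [  2.10100791  -0.54528014 -41.61640301] [0.21953243 0.25362832 0.09491419] 7.7201746640638635 [ 2.37183642 -0.04470001 -7.18447107] [-1.06713271e-01 -2.60646631e-01  2.87127369e-05] [ 0.38008179  0.54495203  1.81894954 -0.00183113  0.78340211 -1.07775689]
dist 2.1 rot [-0.2 -0.3 -0.1] n=5 rot/row [-0.01 -0.01 -0.  ]
0 slide [-0.01, 0.01, -0.01]
1 slide [-0.01, 0.01, -0.01]
2 slide [-0.01, 0.01, -0.01]
3 slide [-0.01, 0.01, -0.01]
4 slide [-0.01, 0.01, -0.01]
```

View pics/w8.png

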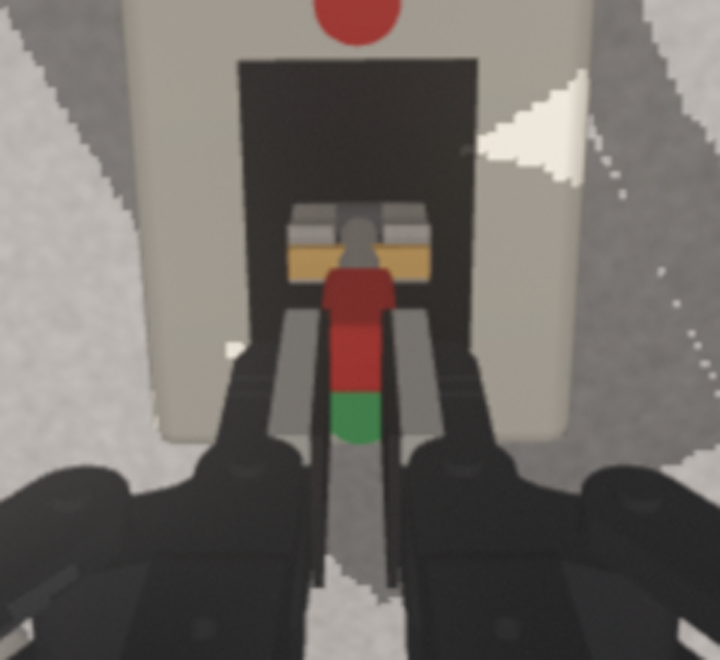

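Emit:
apply_moves --series '[{"slide": [-0.1, 0, -0.01], "rotation": [0, 0.32, 0], "claw": 0}, {"slide": [-0.1, 0, 0], "rotation": [0, 0.32, 0], "claw": 0}, {"slide": [-0.1, 0, 0], "rotation": [0, 0.32, 0], "claw": 0}, {"slide": [-0.1, 0, 0], "rotation": [0, 0.32, 0], "claw": 0}, {"slide": [-0.1, 0, 0], "rotation": [0, 0.32, 0], "claw": 0}]'

```text
t: 9.45
tcp_pos: [552.1, 247.2, 90.7]
tool_rot: [-0.114, 0.056, 0.992, 0.004]
contact_force: [-1.4, 4.1, -8.1]
gripper_width: 7.7
```

Emit:
apply_moves --series '[{"slide": [-0.1, 0, 0], "rotation": [0, 0.32, 0], "claw": 0}, {"slide": [-0.11, 0, 0], "rotation": [0, 0.32, 0], "claw": 0}, {"slide": [-0.11, 0, 0], "rotation": [0, 0.32, 0], "claw": 0}, {"slide": [-0.11, 0, 0], "rotation": [0, 0.32, 0], "claw": 0}, {"slide": [-0.11, 0, 0], "rotation": [0, 0.32, 0], "claw": 0}]'

```text
t: 9.95
tcp_pos: [562.1, 246.2, 87.2]
tool_rot: [-0.224, 0.055, 0.973, 0.01]
contact_force: [-2.4, 4.7, -5.6]
gripper_width: 7.7
```

```bash
python3 - <<'E'
from h import *
A=np.array([544.5,249,50]);R1=mkR(-.11,-.45)
st=env.observe();p,Rc=pose(st);print(p,R1.inv().apply(p-A),Rc.inv().apply(p-A),np.degrees((R1.inv()*Rc).as_rotvec()),st["gripper_width"],st["contact_force"],st["moment"],st["qpos"])
w=env.get_image("wrist"); crop(w,200,140,440,360,3,"w9.png")
E
```

```text
[562.12697502 246.19100761  87.15699041] [  0.10811373  -0.85695575 -41.21282035] [  0.20434058  -1.00119682 -41.20920374] [0.19954647 0.13968113 0.26157865] 7.688184593127101 [-2.42468919  4.7108588  -5.59741403] [ 0.56302196 -0.23101255 -0.30167085] [ 0.26220335  0.80133469  1.40113242  0.15967972  1.36800643 -1.26116417]
```

View pics/w9.png

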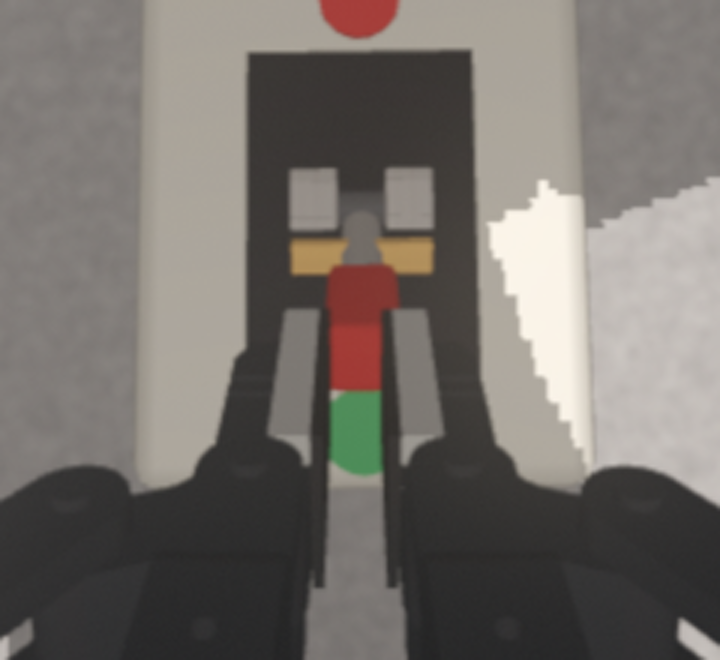

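Emit:
apply_moves --series '[{"slide": [-0.02, 0, 0.07], "rotation": [0, 0, 0], "claw": 0}, {"slide": [-0.02, 0, 0.08], "rotation": [0, 0, 0], "claw": 0}, {"slide": [0, 0, 0.08], "rotation": [0, 0, 0], "claw": 0}, {"slide": [0, 0, 0.08], "rotation": [0, 0, 0], "claw": 0}, {"slide": [0, 0, 0.08], "rotation": [0, 0, 0], "claw": 0}]'

```text
t: 10.5
tcp_pos: [560.0, 246.6, 80.7]
tool_rot: [-0.223, 0.055, 0.973, 0.01]
contact_force: [2.2, 4.2, 16.3]
gripper_width: 8.0
```

Emit:
apply_moves --series '[{"slide": [0, 0, 0], "rotation": [0, 0, 0], "claw": 0}, {"slide": [0, 0, 0], "rotation": [0, 0, 0], "claw": 0}, {"slide": [0, 0, 0], "rotation": [0, 0, 0], "claw": 0.3}, {"slide": [0, 0, 0], "rotation": [0, 0, 0], "claw": 0.5}, {"slide": [0, 0, 0], "rotation": [0, 0, 0], "claw": 0.6}]'

```text
t: 11.0
tcp_pos: [560.0, 245.7, 80.1]
tool_rot: [-0.223, 0.055, 0.973, 0.01]
contact_force: [-0.0, -0.2, -0.7]
gripper_width: 50.3
```

Emit:
apply_moves --series '[{"slide": [0, 0, -0.5], "rotation": [0, 0, 0], "claw": 0.6}, {"slide": [0, 0, -1], "rotation": [0, 0, 0], "claw": 0.6}, {"slide": [0, 0, -1], "rotation": [0, 0, 0], "claw": 0.6}, {"slide": [0, 0, -1], "rotation": [0, 0, 0], "claw": 0.6}, {"slide": [0, 0, -1], "rotation": [0, 0, 0], "claw": 0.6}]'

```text
t: 11.5
tcp_pos: [599.7, 241.6, 162.6]
tool_rot: [-0.223, 0.056, 0.973, 0.01]
contact_force: [0.3, -0.4, 0.7]
gripper_width: 51.3
```

```bash
python3 - <<'E'
from h import *
A=np.array([544.5,249,50]);F=R.from_euler("z",-.11)
st=env.observe();p,Rc=pose(st);print(p,st["gripper_width"],st["contact_force"])
w=env.get_image("wrist")
d=F.apply([np.sin(.45),0,np.cos(.45)])
crop(w,200,100,440,320,3,"w10.png",proj(w,[A+36*d,A+62*d,A+20*d,A+20*d+F.apply([0,13,0])]))
E
```

```text
[599.73061868 241.63596102 162.62883476] 51.25642563827953 [ 0.28675834 -0.39952155  0.67348837]
```

View pics/w10.png

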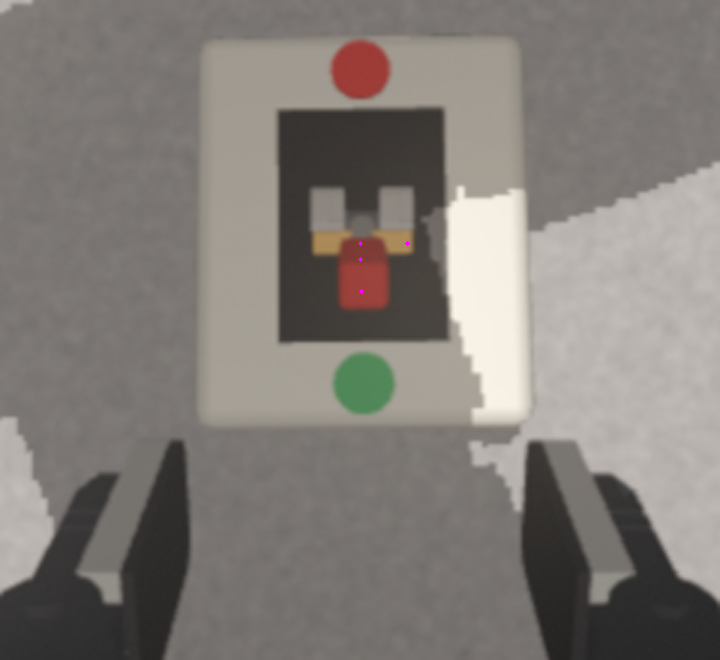

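```bash
python3 - <<'E'
from h import *
plan([540,40,230],mkR(.26,-.45),15)
E
```

```text
dist 220.7 rot [  9.1   0.2 -19.4] n=15 rot/row [ 0.08  0.   -0.16]
0 slide [0.21, -0.69, -0.14]
1 slide [0.22, -0.69, -0.13]
2 slide [0.24, -0.69, -0.12]
3 slide [0.25, -0.68, -0.11]
4 slide [0.27, -0.68, -0.11]
5 slide [0.29, -0.67, -0.1]
6 slide [0.3, -0.67, -0.09]
7 slide [0.32, -0.66, -0.09]
8 slide [0.33, -0.65, -0.08]
9 slide [0.34, -0.65, -0.07]
10 slide [0.36, -0.64, -0.06]
11 slide [0.37, -0.63, -0.06]
12 slide [0.39, -0.62, -0.05]
13 slide [0.4, -0.61, -0.04]
14 slide [0.42, -0.61, -0.04]
```

Emit:
apply_moves --series '[{"slide": [0.21, -0.69, -0.14], "rotation": [0.08, 0, -0.16], "claw": 1}, {"slide": [0.22, -0.69, -0.13], "rotation": [0.08, 0, -0.16], "claw": 1}, {"slide": [0.24, -0.69, -0.12], "rotation": [0.08, 0, -0.16], "claw": 1}, {"slide": [0.25, -0.68, -0.11], "rotation": [0.08, 0, -0.16], "claw": 1}, {"slide": [0.27, -0.68, -0.11], "rotation": [0.08, 0, -0.16], "claw": 1}]'

```text
t: 12.05
tcp_pos: [578.7, 173.8, 183.5]
tool_rot: [-0.223, -0.006, 0.975, -0.005]
contact_force: [0.2, 0.2, -0.2]
gripper_width: 85.4
```

Emit:
apply_moves --series '[{"slide": [0.29, -0.67, -0.1], "rotation": [0.08, 0, -0.16], "claw": 1}, {"slide": [0.3, -0.67, -0.09], "rotation": [0.08, 0, -0.16], "claw": 1}, {"slide": [0.32, -0.66, -0.09], "rotation": [0.08, 0, -0.16], "claw": 1}, {"slide": [0.33, -0.65, -0.08], "rotation": [0.08, 0, -0.16], "claw": 1}, {"slide": [0.34, -0.65, -0.07], "rotation": [0.08, 0, -0.16], "claw": 1}]'

```text
t: 12.55
tcp_pos: [558.2, 106.5, 205.6]
tool_rot: [-0.223, -0.066, 0.972, -0.02]
contact_force: [-0.6, -0.3, -1.0]
gripper_width: 85.3
```

Emit:
apply_moves --series '[{"slide": [0.36, -0.64, -0.06], "rotation": [0.08, 0, -0.16], "claw": 1}, {"slide": [0.37, -0.63, -0.06], "rotation": [0.08, 0, -0.16], "claw": 1}, {"slide": [0.39, -0.62, -0.05], "rotation": [0.08, 0, -0.16], "claw": 1}, {"slide": [0.4, -0.61, -0.04], "rotation": [0.08, 0, -0.16], "claw": 1}, {"slide": [0.42, -0.61, -0.04], "rotation": [0.08, 0, -0.16], "claw": 1}]'

```text
t: 13.05
tcp_pos: [537.5, 39.5, 227.6]
tool_rot: [-0.222, -0.127, 0.966, -0.034]
contact_force: [-0.2, 0.6, -0.8]
gripper_width: 85.1
```

```bash
python3 - <<'E'
from h import *
w=env.get_image("wrist"); cv2.imwrite("pics/w11.png",w["color"][:,:,::-1])
s=env.get_image("scene"); cv2.imwrite("pics/s11.png",s["color"][:,:,::-1])
t=env.get_image("top"); crop(t,270,180,350,260,8,"t11.png")
print(w["extrinsics"].round(3).tolist(),env.observe()["tcp_pos"])
for n,p in(("w",w),("s",s)):
    for o in env.outline_of(p,"sensor_face")[:2]: print(n,o["score"],o["extent"])
import pickle; pickle.dump((w,s,t),open("m.pkl","wb"))
E
```

```text
[[-0.26, 0.957, -0.129, 539.426], [0.966, 0.256, -0.044, 41.522], [-0.009, -0.136, -0.991, 413.146], [0.0, 0.0, 0.0, 1.0]] [537.7095274   39.93197235 227.57814142]
w 0.98 [349.6, 119.8, 81.8, 64.9]
w 0.62 [528.1, 317.4, 29.3, 26.1]
s 0.63 [345.4, 208.4, 29.5, 24.7]
s 0.34 [283.8, 265.9, 13.9, 28.9]
```

View pics/w11.png

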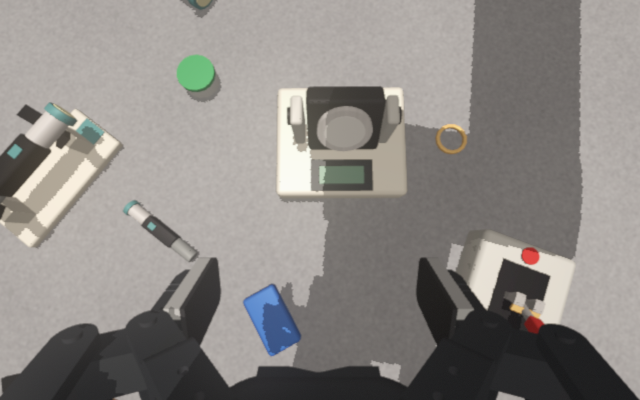

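View pics/s11.png

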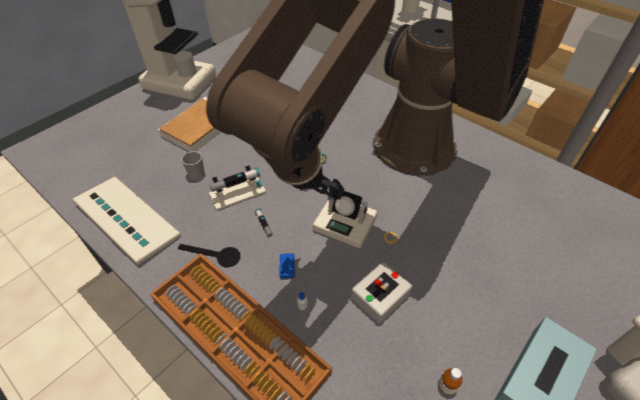

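View pics/t11.png

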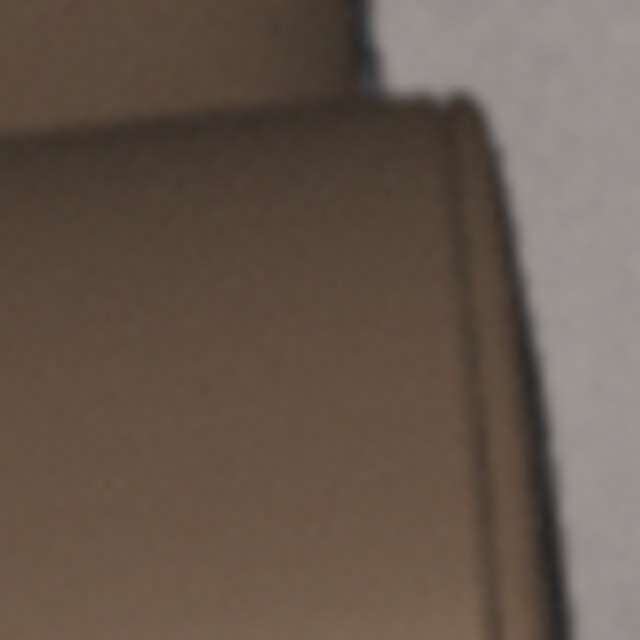

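```bash
python3 - <<'E'
from h import *; import pickle
w,s,t=pickle.load(open("m.pkl","rb"))
crop(w,270,75,415,205,5,"w11c.png")
s0=dict(s); s0["color"]=cv2.imread("pics/scene0.png")[:,:,::-1]
crop(s0,310,180,385,250,8,"s0c.png")
E
```

```text
(no output)
```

View pics/w11c.png

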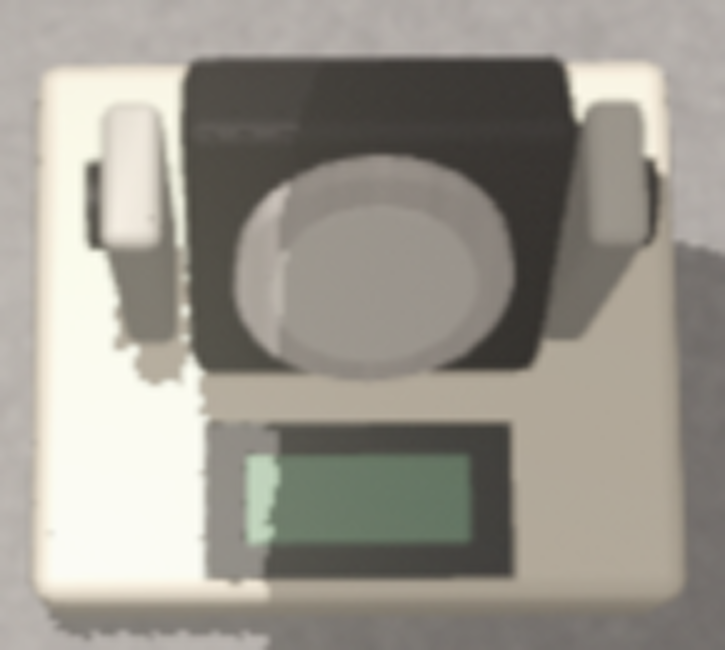

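View pics/s0c.png

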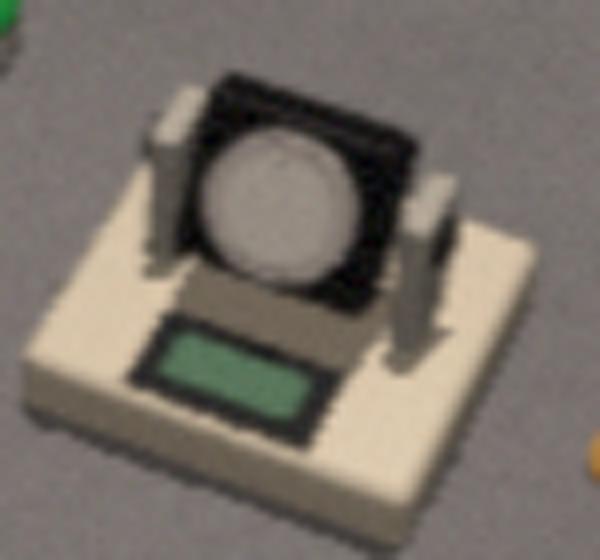

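```bash
python3 - <<'E'
from h import *; import pickle
from scipy.optimize import least_squares
w,s,t=pickle.load(open("m.pkl","rb"))
def inv(k,u0,v0,l,r,tp,b): return np.array([u0+(l+.5)/k-.5,u0+(r+.5)/k-.5,v0+(tp+.5)/k-.5,v0+(b+.5)/k-.5])
ow=inv(5,270,75,234,514,155,380); os_=inv(8,310,180,200,358,128,288); od=inv(5,270,75,277,478,203,365)
th=np.linspace(0,2*np.pi,200)
def circ(c,yaw,tl,r):
    n=np.array([np.cos(yaw)*np.cos(tl),np.sin(yaw)*np.cos(tl),np.sin(tl)]); y=np.array([-np.sin(yaw),np.cos(yaw),0]); x=np.cross(y,n)
    return c+r*(np.outer(np.cos(th),x)+np.outer(np.sin(th),y)),n
def ext(p,X): q=proj(p,X); return np.array([q[:,0].min(),q[:,0].max(),q[:,1].min(),q[:,1].max()])
def f(x,full=False):
    X,n=circ(x[:3],x[4],x[3],27); D,_=circ(x[:3]+n*x[5],x[4],x[3],20)
    return np.r_[ext(w,X)-ow,ext(s,X)-os_,ext(w,D)-od,(x[4]-.264)*50,(x[2]-94)*.1,(x[5]-2)*.2]
o=least_squares(f,[430,32,95,.6,.264,2],loss="soft_l1",x_scale=[10,10,10,.2,.1,2]); x=o.x
n=circ(x[:3],x[4],x[3],1)[1]
print(x.round(3),np.degrees(x[3]),"disc",(x[:3]+n*x[5]).round(1)); print(f(x).round(1))
for fixed in (27,35,43):
    g=lambda y:f(np.r_[y[:3],np.radians(fixed),y[3:]]); oo=least_squares(g,[430,32,95,.264,2],loss="soft_l1"); print(fixed,oo.cost,oo.x.round(2))
print(o.cost)
E
```

```text
[4.29417e+02 3.57270e+01 9.07670e+01 5.89000e-01 2.65000e-01 3.93800e+00] 33.76498071811415 disc [432.6  36.6  93. ]
[ 0.5 -0.   0.3 -0.1  0.4 -0.6  0.3 -0.4 -0.9  0.3 -0.4  0.2  0.1 -0.3
  0.4]
27 5.524736902031954 [4.3066e+02 3.5840e+01 9.3920e+01 2.7000e-01 3.0200e+00]
35 1.3461486313535942 [4.2913e+02 3.5710e+01 8.9940e+01 2.7000e-01 4.0100e+00]
43 6.294669166699256 [4.2877e+02 3.5790e+01 8.8050e+01 2.6000e-01 2.9600e+00]
1.181873161935557
```

```bash
python3 - <<'E'
from h import *
plan([547,-291,180],mkR(-.376,0),20)
E
```

```text
dist 335.1 rot [ -8.8 -24.9  35.7] n=20 rot/row [-0.05 -0.16  0.22]
0 slide [0.12, -0.81, 0.2]
1 slide [0.1, -0.81, 0.19]
2 slide [0.08, -0.81, 0.18]
3 slide [0.05, -0.82, 0.17]
4 slide [0.03, -0.82, 0.17]
5 slide [0.01, -0.82, 0.16]
6 slide [-0.01, -0.82, 0.15]
7 slide [-0.04, -0.82, 0.15]
8 slide [-0.06, -0.82, 0.14]
9 slide [-0.08, -0.82, 0.14]
10 slide [-0.1, -0.82, 0.13]
11 slide [-0.13, -0.82, 0.13]
12 slide [-0.15, -0.81, 0.12]
13 slide [-0.17, -0.81, 0.12]
14 slide [-0.19, -0.81, 0.12]
15 slide [-0.22, -0.8, 0.12]
16 slide [-0.24, -0.79, 0.12]
17 slide [-0.26, -0.79, 0.12]
18 slide [-0.28, -0.78, 0.12]
19 slide [-0.3, -0.77, 0.12]
```

Emit:
apply_moves --series '[{"slide": [0.12, -0.81, 0.2], "rotation": [-0.05, -0.16, 0.22], "claw": 1}, {"slide": [0.1, -0.81, 0.19], "rotation": [-0.05, -0.16, 0.22], "claw": 1}, {"slide": [0.08, -0.81, 0.18], "rotation": [-0.05, -0.16, 0.22], "claw": 1}, {"slide": [0.05, -0.82, 0.17], "rotation": [-0.05, -0.16, 0.22], "claw": 1}, {"slide": [0.03, -0.82, 0.17], "rotation": [-0.05, -0.16, 0.22], "claw": 1}]'

```text
t: 13.8
tcp_pos: [540.1, -42.8, 214.9]
tool_rot: [-0.166, -0.049, 0.984, -0.027]
contact_force: [0.3, -0.1, 0.2]
gripper_width: 85.3
```

Emit:
apply_moves --series '[{"slide": [0.01, -0.82, 0.16], "rotation": [-0.05, -0.16, 0.22], "claw": 1}, {"slide": [-0.01, -0.82, 0.15], "rotation": [-0.05, -0.16, 0.22], "claw": 1}, {"slide": [-0.04, -0.82, 0.15], "rotation": [-0.05, -0.16, 0.22], "claw": 1}, {"slide": [-0.06, -0.82, 0.14], "rotation": [-0.05, -0.16, 0.22], "claw": 1}, {"slide": [-0.08, -0.82, 0.14], "rotation": [-0.05, -0.16, 0.22], "claw": 1}]'

```text
t: 14.3
tcp_pos: [543.1, -125.5, 203.3]
tool_rot: [-0.109, 0.028, 0.993, -0.02]
contact_force: [0.0, -0.2, -0.1]
gripper_width: 85.6
```

Emit:
apply_moves --series '[{"slide": [-0.1, -0.82, 0.13], "rotation": [-0.05, -0.16, 0.22], "claw": 1}, {"slide": [-0.13, -0.82, 0.13], "rotation": [-0.05, -0.16, 0.22], "claw": 1}, {"slide": [-0.15, -0.81, 0.12], "rotation": [-0.05, -0.16, 0.22], "claw": 1}, {"slide": [-0.17, -0.81, 0.12], "rotation": [-0.05, -0.16, 0.22], "claw": 1}, {"slide": [-0.19, -0.81, 0.12], "rotation": [-0.05, -0.16, 0.22], "claw": 1}]'

```text
t: 14.8
tcp_pos: [546.3, -208.5, 192.2]
tool_rot: [-0.052, 0.105, 0.993, -0.012]
contact_force: [0.7, 0.1, -0.4]
gripper_width: 85.5
```

Emit:
apply_moves --series '[{"slide": [-0.22, -0.8, 0.12], "rotation": [-0.05, -0.16, 0.22], "claw": 1}, {"slide": [-0.24, -0.79, 0.12], "rotation": [-0.05, -0.16, 0.22], "claw": 1}, {"slide": [-0.26, -0.79, 0.12], "rotation": [-0.05, -0.16, 0.22], "claw": 1}, {"slide": [-0.28, -0.78, 0.12], "rotation": [-0.05, -0.16, 0.22], "claw": 1}, {"slide": [-0.3, -0.77, 0.12], "rotation": [-0.05, -0.16, 0.22], "claw": 1}]'

```text
t: 15.3
tcp_pos: [549.6, -291.6, 180.9]
tool_rot: [0.007, 0.181, 0.983, -0.005]
contact_force: [0.2, -0.0, -0.7]
gripper_width: 85.6
```

```bash
python3 - <<'E'
from h import *
w=env.get_image("wrist"); cv2.imwrite("pics/w12.png",w["color"][:,:,::-1])
st=env.observe();p,Rc=pose(st)
C=np.array([547,-291,0]);F=R.from_euler("z",-.376)
print(p,np.degrees((mkR(-.376,0).inv()*Rc).as_rotvec()),st["qpos"])
for n in("cradle","lamp"):
    for o in env.outline_of(w,n)[:2]: print(n,o["score"],o["extent"])
L=[(80,37.5,12),(80,-37.5,12),(-80,-37.5,12),(-80,37.5,12),(75,0,62),(-75,0,62),(33,12,74),(33,-12,74),(-33,12,74),(-33,-12,74)]
q=proj(w,[C+F.apply(l) for l in L]);print(q.round(1).tolist())
crop(w,200,60,440,330,3,"w12c.png",q)
E
```

```text
[ 549.24558387 -293.82770704  180.65093357] [ 0.38563959 -0.97428113 -0.52208129] [-0.5374501   0.45874228  1.7050223  -0.00467312  0.95995032 -1.73871261]
cradle 0.67 [318.7, 157.3, 85.8, 164.7]
lamp 0.83 [319.6, 167.3, 35.7, 173.4]
lamp 0.75 [470.4, 136.4, 104.0, 14.3]
[[352.1, 232.4], [282.6, 231.5], [278.8, 74.6], [359.7, 75.6], [317.1, 250.1], [319.1, 81.4], [331.4, 213.5], [303.6, 213.2], [333.4, 137.1], [303.4, 136.7]]
```

View pics/w12c.png

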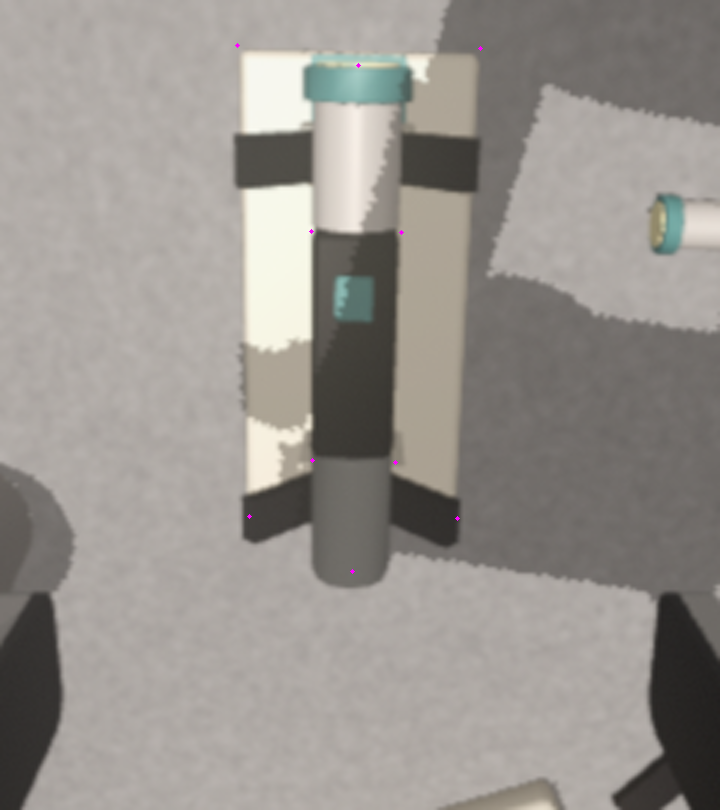

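View pics/w12.png

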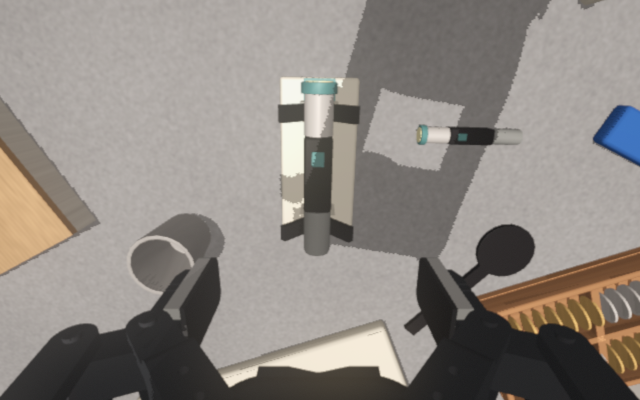

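```bash
python3 - <<'E'
from h import *
plan([547,-291.3,43],mkR(-.376,0),10)
E
```

```text
dist 137.9 rot [-0.4  0.8  0.7] n=10 rot/row [-0.    0.01  0.01]
0 slide [0.02, 0.0, 0.69]
1 slide [0.02, 0.0, 0.69]
2 slide [0.02, 0.0, 0.69]
3 slide [0.02, 0.0, 0.69]
4 slide [0.02, 0.0, 0.69]
5 slide [0.01, 0.0, 0.69]
6 slide [0.01, 0.0, 0.69]
7 slide [0.01, -0.0, 0.69]
8 slide [0.01, -0.0, 0.69]
9 slide [0.01, -0.0, 0.69]
```

Emit:
apply_moves --series '[{"slide": [0.02, 0, 0.69], "rotation": [0, 0.01, 0.01], "claw": 1}, {"slide": [0.02, 0, 0.69], "rotation": [0, 0.01, 0.01], "claw": 1}, {"slide": [0.02, 0, 0.69], "rotation": [0, 0.01, 0.01], "claw": 1}, {"slide": [0.02, 0, 0.69], "rotation": [0, 0.01, 0.01], "claw": 1}, {"slide": [0.02, 0, 0.69], "rotation": [0, 0.01, 0.01], "claw": 1}]'

```text
t: 15.95
tcp_pos: [547.7, -290.8, 110.5]
tool_rot: [0.003, 0.184, 0.983, -0.004]
contact_force: [0.9, -0.5, -0.5]
gripper_width: 85.6
```

Emit:
apply_moves --series '[{"slide": [0.01, 0, 0.69], "rotation": [0, 0.01, 0.01], "claw": 1}, {"slide": [0.01, 0, 0.69], "rotation": [0, 0.01, 0.01], "claw": 1}, {"slide": [0.01, 0, 0.69], "rotation": [0, 0.01, 0.01], "claw": 1}, {"slide": [0.01, 0, 0.69], "rotation": [0, 0.01, 0.01], "claw": 1}, {"slide": [0.01, 0, 0.69], "rotation": [0, 0.01, 0.01], "claw": 1}]'

```text
t: 16.45
tcp_pos: [547.1, -291.5, 42.1]
tool_rot: [-0.0, 0.187, 0.982, -0.004]
contact_force: [0.4, 0.8, 0.7]
gripper_width: 85.3
```

```bash
python3 - <<'E'
from h import *
w=env.get_image("wrist"); cv2.imwrite("pics/w13.png",w["color"][:,:,::-1])
st=env.observe();p,Rc=pose(st);print(p,np.degrees((mkR(-.376,0).inv()*Rc).as_rotvec()),st["contact_force"])
E
```

```text
[ 545.94168787 -290.89407125   40.00325671] [0.38355595 0.12438758 0.04589668] [ 0.16714975  0.26328683 -3.1813229 ]
```

View pics/w13.png

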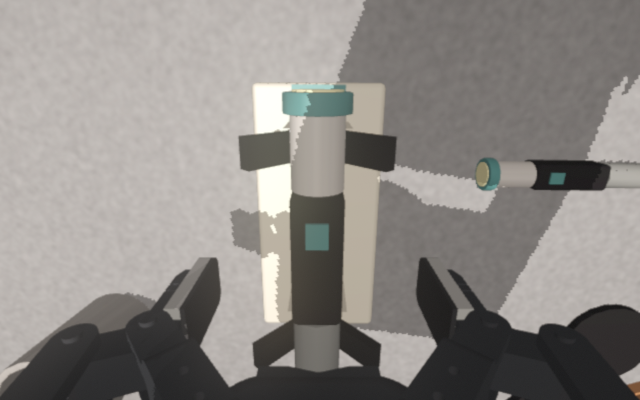

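Emit:
apply_moves --series '[{"slide": [0, 0, -0.1], "rotation": [0, 0, 0], "claw": 0.5}, {"slide": [0, 0, 0], "rotation": [0, 0, 0], "claw": 0.2}, {"slide": [0, 0, 0], "rotation": [0, 0, 0], "claw": 0}, {"slide": [0, 0, 0], "rotation": [0, 0, 0], "claw": 0}, {"slide": [0, 0, 0], "rotation": [0, 0, 0], "claw": 0}]' --force 40

```text
t: 17.0
tcp_pos: [547.4, -291.8, 45.9]
tool_rot: [0.0, 0.187, 0.982, -0.004]
contact_force: [-0.9, -1.0, 5.2]
gripper_width: 22.2
```

Emit:
apply_moves --series '[{"slide": [0, 0, 0], "rotation": [0, 0, 0], "claw": 0}, {"slide": [0, 0, 0], "rotation": [0, 0, 0], "claw": 0}, {"slide": [0, 0, 0], "rotation": [0, 0, 0], "claw": 0}, {"slide": [0, 0, 0], "rotation": [0, 0, 0], "claw": 0}, {"slide": [0, 0, 0], "rotation": [0, 0, 0], "claw": 0}]'

```text
t: 17.5
tcp_pos: [547.4, -291.8, 45.8]
tool_rot: [0.0, 0.187, 0.982, -0.004]
contact_force: [-2.4, -1.7, 6.6]
gripper_width: 22.1
```

```bash
python3 - <<'E'
from h import *
w=env.get_image("wrist"); cv2.imwrite("pics/w14.png",w["color"][:,:,::-1])
st=env.observe();p,Rc=pose(st);print(p,np.degrees((mkR(-.376,0).inv()*Rc).as_rotvec()),st["contact_force"],st["gripper_width"])
E
```

```text
[ 547.34365859 -291.821288     45.77525923] [ 0.42655053 -0.08639356  0.02330195] [-1.53464171 -0.70707344  5.91828004] 21.999208012445553
```

View pics/w14.png

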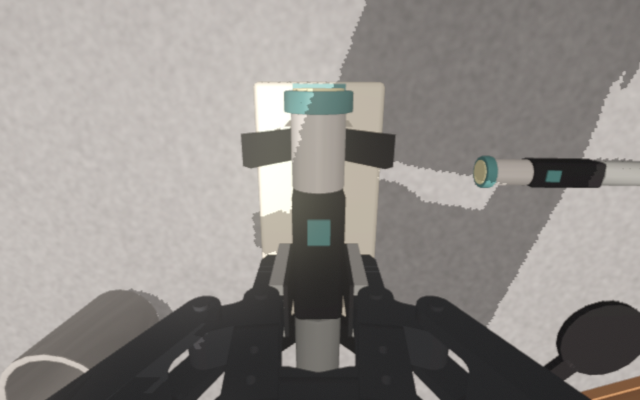

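Emit:
apply_moves --series '[{"slide": [0, 0, -0.3], "rotation": [0, 0, 0], "claw": 0}, {"slide": [0, 0, -0.7], "rotation": [0, 0, 0], "claw": 0}, {"slide": [0, 0, -1], "rotation": [0, 0, 0], "claw": 0}, {"slide": [0, 0, -1], "rotation": [0, 0, 0], "claw": 0}, {"slide": [0, 0, -1], "rotation": [0, 0, 0], "claw": 0}]'

```text
t: 18.05
tcp_pos: [547.3, -290.8, 127.0]
tool_rot: [-0.0, 0.187, 0.982, -0.004]
contact_force: [1.2, -0.5, -2.1]
gripper_width: 21.8
```

```bash
cat > kin.py <<'E'
from h import *
from scipy.optimize import least_squares
def fk(q,P):
    a1,h,L2,L3,e,Lw=P
    R1=R.from_euler("z",q[0]); R2=R1*R.from_euler("y",q[1]); R3=R2*R.from_euler("y",q[2])
    p=R1.apply([a1,0,h])+R2.apply([0,0,L2])+R3.apply([e,0,L3])
    Rw=R3*R.from_euler("z",q[3])*R.from_euler("y",q[4]); return p+Rw.apply([0,0,Lw]),Rw*R.from_euler("z",q[5])
D=[([1.2274,.4808,1.59687,0,1.0651,-.0466],(189.93,621.18,205.8)),
([.43409,.50118,1.91888,-.18541,.62309,-.85368],(547.9,240.37,93.55)),
([.43487,.50152,1.92006,-.19236,.62065,-.84496],(548.5,239.6,93.26)),
([.43996,.50467,1.91638,-.19378,.62567,-.83922],(547.67,241.86,92.39)),
([.38008,.54495,1.81895,-.00183,.7834,-1.07776],(542.55,248.83,91.63)),
([.2622,.80133,1.40113,.15968,1.36801,-1.26116],(562.13,246.19,87.16)),
([-.53745,.45874,1.70502,-.00467,.95995,-1.73871],(549.25,-293.8,180.65))]
E
python3 - <<'E'
from kin import *
st=env.observe();p,Rc=pose(st);print(p,st["contact_force"],st["gripper_width"],st["qpos"])
D.append((st["qpos"],p))
o=least_squares(lambda P:np.r_[np.concatenate([fk(q,P)[0]-x for q,x in D]),(P-[150,400,450,450,0,250])*.003],[150,400,450,450,0,250])
P=o.x;print(P.round(1),o.fun.round(1))
Rm=fk(D[-1][0],P)[1]; M=Rc.inv()*Rm;print("rot off",M.as_rotvec(), (pose(st)[1].inv()*Rm).as_euler('zyx'))
np.save("P.npy",P);np.save("M.npy",M.as_rotvec())
def ik(pt,Rt,q0):
    g=lambda q:np.r_[(fk(q,P)[0]-pt)/100,((fk(q,P)[1]*M.inv()).inv()*Rt).as_rotvec()]
    o=least_squares(g,q0,bounds=([-2.75,-.82,.23,-1.56,.09,-2.92],[2.75,2.05,2.67,4.7,2.69,2.92]));return o.x,np.abs(o.fun).max()
Dc=np.array([432.4,36.6,94])
for t in(.45,.5,.55,.593,.62):
    Rt=mkR(.265,t);n=-Rt.apply([1,0,0]);n0=-mkR(.265,.593).apply([1,0,0])
    for dist in (120,135):
        pt=Dc+dist*n+16.2*Rt.apply([0,0,1]);q,e=ik(pt,Rt,st["qpos"]);print(t,dist,pt.round(1),q.round(3),round(e,4))
E
```

```text
[ 547.29423231 -290.75113297  126.95853337] [ 1.18193965 -0.54575007 -2.14636285] 21.823421420093002 [-0.53288572  0.5236005   1.7455921  -0.00890401  0.87038711 -1.72157006]
[ 44.2 294.5 517.4 421.9  12.9 334.3] [ 27.5 -13.1  -2.9   9.1 -21.8  -1.    8.9 -21.6  -1.    9.  -21.5  -0.9
  12.4 -27.6   1.4  15.7 -37.2   7.1 -15.6 -25.8  -2.9 -15.7 -25.4   0.2
  -0.3  -0.3   0.2  -0.1   0.    0.3]
rot off [ 1.09586371e-16  1.31021947e-16 -1.57079633e+00] [-1.57079633e+00  2.22044605e-16  2.22044605e-16]
0.45 120 [543.5  66.7 131.6] [ 0.071  0.273  2.289  0.553  0.16  -2.293] 0.0
0.45 135 [556.5  70.3 138.1] [ 0.077  0.277  2.253  0.454  0.186 -2.187] 0.0
0.5 120 [541.5  66.2 137.3] [ 0.063  0.255  2.328  0.961  0.118 -2.707] 0.0
0.5 135 [554.2  69.7 144.5] [ 0.069  0.256  2.292  0.749  0.137 -2.488] 0.0
0.55 120 [539.3  65.6 142.9] [ 0.062  0.237  2.347  1.176  0.105 -2.92 ] 0.0248
0.55 135 [551.6  69.  150.8] [ 0.063  0.237  2.327  1.178  0.111 -2.92 ] 0.0063
0.593 120 [537.2  65.  147.6] [ 0.065  0.221  2.356  1.182  0.097 -2.92 ] 0.0578
0.593 135 [549.2  68.3 156. ] [ 0.066  0.22   2.336  1.184  0.105 -2.92 ] 0.0387
0.62 120 [535.7  64.6 150.5] [ 0.067  0.21   2.361  1.186  0.093 -2.92 ] 0.0786
0.62 135 [547.5  67.8 159.3] [ 0.067  0.208  2.341  1.187  0.1   -2.92 ] 0.0591
```

Emit:
apply_moves --series '[{"slide": [0, 0, 1], "rotation": [0, 0, 0], "claw": 0}, {"slide": [0, 0, 1], "rotation": [0, 0, 0], "claw": 0}, {"slide": [0, 0, 1], "rotation": [0, 0, 0], "claw": 0}, {"slide": [0, 0, 0.6], "rotation": [0, 0, 0], "claw": 0}, {"slide": [0, 0, 0.3], "rotation": [0, 0, 0], "claw": 0}]'

```text
t: 18.55
tcp_pos: [546.8, -291.2, 46.8]
tool_rot: [-0.001, 0.187, 0.982, -0.003]
contact_force: [0.5, -0.4, -1.7]
gripper_width: 22.4
```

Emit:
apply_moves --series '[{"slide": [0, 0, 0.08], "rotation": [0, 0, 0], "claw": 0}, {"slide": [0, 0, 0], "rotation": [0, 0, 0], "claw": 0}, {"slide": [0, 0, 0], "rotation": [0, 0, 0], "claw": 0.3}, {"slide": [0, 0, 0], "rotation": [0, 0, 0], "claw": 0.6}, {"slide": [0, 0, 0], "rotation": [0, 0, 0], "claw": 1}]'

```text
t: 19.05
tcp_pos: [547.4, -291.5, 46.0]
tool_rot: [-0.0, 0.187, 0.982, -0.004]
contact_force: [0.4, 0.9, -0.6]
gripper_width: 53.7
```

```bash
python3 - <<'E'
from kin import *
st=env.observe();p,Rc=pose(st);print(p,st["contact_force"],st["gripper_width"])
D.append((st["qpos"],p))
def fk2(q,P): 
    x,Rr=fk(q,P[:6]); return x+R.from_euler("z",q[0]).apply([0,P[6],0]),Rr
o=least_squares(lambda P:np.r_[np.concatenate([fk2(q,P)[0]-x for q,x in D]),(P-[150,400,450,450,0,250,0])*.003],[150,400,450,450,0,250,20])
P=o.x;print(P.round(1),np.abs(o.fun).max().round(1))
M=R.from_euler("z",-np.pi/2)
def ik(pt,Rt,q0):
    g=lambda q:np.r_[(fk2(q,P)[0]-pt)/100,((fk2(q,P)[1]*M.inv()).inv()*Rt).as_rotvec()]
    o=least_squares(g,q0,bounds=([-2.75,-.82,.23,-1.56,.09,-2.92],[2.75,2.05,2.67,4.7,2.69,2.92]));return o.x,np.abs(o.fun).max()
Dc=np.array([432.4,36.6,94]);n=-mkR(.265,.593).apply([1,0,0])
for g in(.4,.5):
    t=.593-g;Rt=mkR(.265,t)
    pt=Dc+125*n+17*Rt.apply([0,0,1]);q,e=ik(pt,Rt,st["qpos"]);print("hold",g,pt.round(1),q.round(3),round(e,4))
    Rt=mkR(-.376,-g);pt=np.array([547,-291,62])+17*Rt.apply([0,0,1]);q,e=ik(pt,Rt,st["qpos"]);print("grasp",g,pt.round(1),q.round(3),round(e,4))
w=env.get_image("wrist"); cv2.imwrite("pics/w15.png",w["color"][:,:,::-1])
# retreat plan: back 60 along z while open, then tilt
R1=mkR(-.376,-.45); plan(np.array([547,-291.5,62])-45*R1.apply([0,0,1]),R1,10)
E
```

```text
[ 547.36703361 -291.51777507   46.04262061] [ 0.42732268  0.92654481 -0.61641676] 53.73204731718681
[  0.  317.6 597.2 445.   32.9 396.6  30.3] 0.4
hold 0.4 [535.6  64.6 147.2] [ 0.031  0.315  2.08   0.084  0.56  -1.872] 0.0
grasp 0.4 [ 540.8 -288.6   46.3] [-0.507  0.834  1.422 -0.053  1.282 -1.676] 0.0
hold 0.5 [534.   64.2 146.9] [ 0.048  0.354  1.996  0.031  0.701 -1.81 ] 0.0
grasp 0.5 [ 539.4 -288.    47.1] [-0.501  0.895  1.327 -0.061  1.416 -1.671] 0.0
dist 59.8 rot [-0.4 25.8 -0.1] n=10 rot/row [-0.    0.32 -0.  ]
0 slide [-0.1, -0.0, -0.28]
1 slide [-0.08, -0.0, -0.29]
2 slide [-0.07, -0.0, -0.29]
3 slide [-0.06, -0.0, -0.29]
4 slide [-0.04, -0.0, -0.3]
5 slide [-0.03, -0.0, -0.3]
6 slide [-0.02, -0.0, -0.3]
7 slide [-0.0, -0.0, -0.3]
8 slide [0.01, -0.0, -0.3]
9 slide [0.02, -0.0, -0.3]
```

View pics/w15.png

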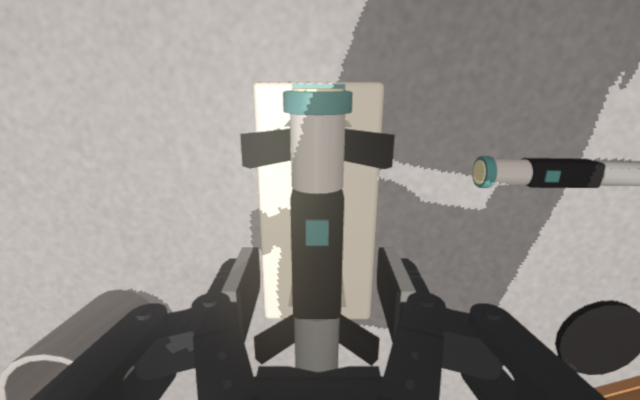

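```bash
python3 - <<'E'
from h import *
R1=mkR(-.376,-.45); plan(np.array([547,-291.5,62])+17*R1.apply([0,0,1]),R1,10)
E
```

```text
dist 7.7 rot [-0.4 25.8 -0.1] n=10 rot/row [-0.    0.32 -0.  ]
0 slide [0.04, -0.0, -0.0]
1 slide [0.04, -0.0, -0.0]
2 slide [0.04, -0.0, -0.0]
3 slide [0.04, -0.0, 0.0]
4 slide [0.04, -0.0, 0.0]
5 slide [0.04, -0.0, 0.0]
6 slide [0.04, -0.0, 0.01]
7 slide [0.04, -0.0, 0.01]
8 slide [0.04, -0.0, 0.01]
9 slide [0.04, -0.0, 0.01]
```

Emit:
apply_moves --series '[{"slide": [0.04, 0, 0], "rotation": [0, 0.32, 0], "claw": 0.9}, {"slide": [0.04, 0, 0], "rotation": [0, 0.32, 0], "claw": 0.9}, {"slide": [0.04, 0, 0], "rotation": [0, 0.32, 0], "claw": 0.9}, {"slide": [0.04, 0, 0], "rotation": [0, 0.32, 0], "claw": 0.9}, {"slide": [0.04, 0, 0], "rotation": [0, 0.32, 0], "claw": 0.9}]'

```text
t: 19.6
tcp_pos: [543.5, -290.0, 46.2]
tool_rot: [-0.111, 0.186, 0.976, 0.017]
contact_force: [-0.2, -0.4, -0.2]
gripper_width: 76.5
```

Emit:
apply_moves --series '[{"slide": [0.04, 0, 0], "rotation": [0, 0.32, 0], "claw": 0.9}, {"slide": [0.04, 0, 0.01], "rotation": [0, 0.32, 0], "claw": 0.9}, {"slide": [0.04, 0, 0.01], "rotation": [0, 0.32, 0], "claw": 0.9}, {"slide": [0.04, 0, 0.01], "rotation": [0, 0.32, 0], "claw": 0.9}, {"slide": [0.04, 0, 0.01], "rotation": [0, 0.32, 0], "claw": 0.9}]'

```text
t: 20.1
tcp_pos: [539.7, -288.5, 46.6]
tool_rot: [-0.219, 0.183, 0.958, 0.038]
contact_force: [0.3, -0.3, 0.4]
gripper_width: 77.0
```

```bash
python3 - <<'E'
from h import *
w=env.get_image("wrist"); cv2.imwrite("pics/w16.png",w["color"][:,:,::-1])
R1=mkR(-.376,-.45)
st=env.observe();p,Rc=pose(st);print(p,np.degrees((R1.inv()*Rc).as_rotvec()),R1.inv().apply(np.array([547,-291.5,62])-p),st["contact_force"],st["gripper_width"])
E
```

```text
[ 539.85919679 -288.46009138   45.84275747] [0.35277914 0.04181144 0.19551155] [  0.04198039  -0.20541998 -17.92329884] [-2.38803247  1.3779074   0.35492556] 76.99927529800684
```

View pics/w16.png

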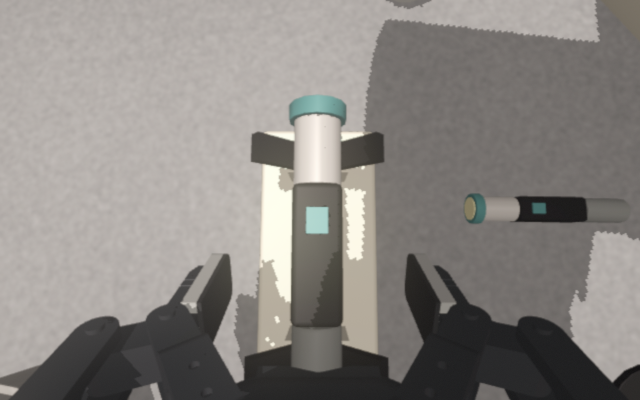

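Well placed; close on the lamp.

Emit:
apply_moves --series '[{"slide": [0, 0, 0], "rotation": [0, 0, 0], "claw": 0.5}, {"slide": [0, 0, 0], "rotation": [0, 0, 0], "claw": 0.2}, {"slide": [0, 0, 0], "rotation": [0, 0, 0], "claw": 0}, {"slide": [0, 0, 0], "rotation": [0, 0, 0], "claw": 0}, {"slide": [0, 0, 0], "rotation": [0, 0, 0], "claw": 0}]' --force 40

```text
t: 20.65
tcp_pos: [539.5, -288.7, 46.9]
tool_rot: [-0.218, 0.183, 0.958, 0.038]
contact_force: [-1.7, -1.5, 3.6]
gripper_width: 22.4
```

Emit:
apply_moves --series '[{"slide": [0, 0, 0], "rotation": [0, 0, 0], "claw": 0}, {"slide": [0, 0, 0], "rotation": [0, 0, 0], "claw": 0}, {"slide": [0, 0, 0], "rotation": [0, 0, 0], "claw": 0}, {"slide": [0, 0, 0], "rotation": [0, 0, 0], "claw": 0}, {"slide": [0, 0, 0], "rotation": [0, 0, 0], "claw": 0}]'

```text
t: 21.15
tcp_pos: [539.5, -288.7, 46.9]
tool_rot: [-0.218, 0.183, 0.958, 0.038]
contact_force: [-2.4, -2.0, 7.8]
gripper_width: 22.7
```

```bash
python3 - <<'E'
from h import *
w=env.get_image("wrist"); crop(w,200,80,440,340,3,"w17.png")
R1=mkR(-.376,-.45)
st=env.observe();p,Rc=pose(st);print(p,np.degrees((R1.inv()*Rc).as_rotvec()),R1.inv().apply(np.array([547,-291.5,62])-p),st["contact_force"],st["gripper_width"])
# lift 100 world-z
print(Rc.inv().apply([0,0,100])/20)
E
```

```text
[ 539.44535394 -288.72966786   46.85722511] [ 0.37369567 -0.21707481  0.20917735] [ -0.65675453   0.19728841 -17.1341997 ] [-2.28879828 -1.90201878  6.22422019] 22.585294762112696
[ 2.15768668 -0.0372998  -4.51032115]
```

View pics/w17.png

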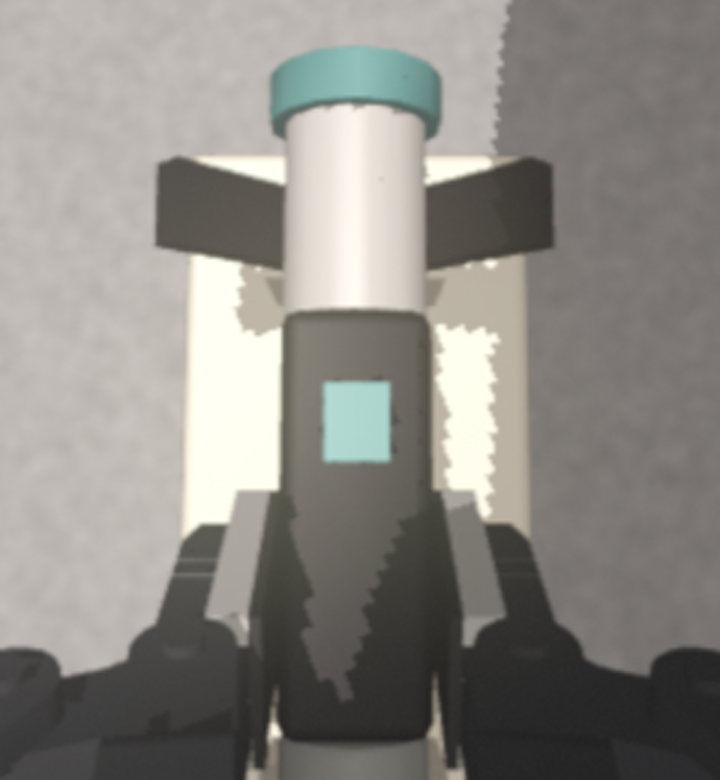

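Emit:
apply_moves --series '[{"slide": [0.13, 0, -0.27], "rotation": [0, 0, 0], "claw": 0}, {"slide": [0.3, 0, -0.63], "rotation": [0, 0, 0], "claw": 0}, {"slide": [0.43, 0, -0.9], "rotation": [0, 0, 0], "claw": 0}, {"slide": [0.43, 0, -0.9], "rotation": [0, 0, 0], "claw": 0}, {"slide": [0.43, 0, -0.9], "rotation": [0, 0, 0], "claw": 0}]'

```text
t: 21.7
tcp_pos: [540.1, -287.8, 127.9]
tool_rot: [-0.218, 0.183, 0.958, 0.038]
contact_force: [-0.2, -0.4, -1.2]
gripper_width: 22.1
```

```bash
cat >> h.py <<'E'
# grasp: lamp frame in tool (lamp x along lens), measured in cradle
pg=np.array([539.45,-288.73,46.86])
def graspT(Rg): 
    return Rg.inv().apply(np.array([547,-291.5,62])-pg), Rg.inv()*mkR(-.376,0)
Dc=np.array([432.4,36.6,94.0])
E
python3 - <<'E'
from h import *
st=env.observe();p,Rc=pose(st);tl,Rl=graspT(Rc)
np.save("grasp.npy",np.r_[tl,Rl.as_rotvec()])
n=-mkR(.265,.593).apply([1,0,0])
Rlamp=mkR(.265,.593); Rt=Rlamp*Rl.inv()
lc=Dc+(125+60)*n; pt=lc-Rt.apply(tl)
print(p,st["contact_force"],"standoff TCP",pt,"lamp now",p+Rc.apply(tl))
plan(pt,Rt,20)
E
```

```text
[ 540.06443097 -287.82648926  127.92924895] [-0.18269577 -0.4249259  -1.20064661] standoff TCP [582.24185117  77.06148763 180.33937626] lamp now [ 547.61443097 -290.59648926  143.06924895]
dist 371.0 rot [  5.4 -33.  -36.6] n=20 rot/row [ 0.03 -0.21 -0.23]
0 slide [0.27, 0.89, -0.02]
1 slide [0.24, 0.89, -0.03]
2 slide [0.21, 0.9, -0.04]
3 slide [0.18, 0.91, -0.05]
4 slide [0.15, 0.91, -0.06]
5 slide [0.12, 0.92, -0.07]
6 slide [0.09, 0.92, -0.08]
7 slide [0.06, 0.92, -0.09]
8 slide [0.03, 0.92, -0.09]
9 slide [-0.01, 0.92, -0.1]
10 slide [-0.04, 0.92, -0.1]
11 slide [-0.07, 0.92, -0.1]
12 slide [-0.1, 0.92, -0.1]
13 slide [-0.13, 0.91, -0.1]
14 slide [-0.17, 0.91, -0.1]
15 slide [-0.2, 0.9, -0.1]
16 slide [-0.23, 0.89, -0.1]
17 slide [-0.26, 0.88, -0.1]
18 slide [-0.29, 0.87, -0.1]
19 slide [-0.32, 0.86, -0.09]
```

Emit:
apply_moves --series '[{"slide": [0.27, 0.89, -0.02], "rotation": [0.03, -0.21, -0.23], "claw": 0}, {"slide": [0.24, 0.89, -0.03], "rotation": [0.03, -0.21, -0.23], "claw": 0}, {"slide": [0.21, 0.9, -0.04], "rotation": [0.03, -0.21, -0.23], "claw": 0}, {"slide": [0.18, 0.91, -0.05], "rotation": [0.03, -0.21, -0.23], "claw": 0}, {"slide": [0.15, 0.91, -0.06], "rotation": [0.03, -0.21, -0.23], "claw": 0}]'

```text
t: 22.2
tcp_pos: [550.9, -196.0, 140.1]
tool_rot: [-0.144, 0.105, 0.983, 0.032]
contact_force: [-0.2, -0.1, -1.7]
gripper_width: 22.5
```

Emit:
apply_moves --series '[{"slide": [0.12, 0.92, -0.07], "rotation": [0.03, -0.21, -0.23], "claw": 0}, {"slide": [0.09, 0.92, -0.08], "rotation": [0.03, -0.21, -0.23], "claw": 0}, {"slide": [0.06, 0.92, -0.09], "rotation": [0.03, -0.21, -0.23], "claw": 0}, {"slide": [0.03, 0.92, -0.09], "rotation": [0.03, -0.21, -0.23], "claw": 0}, {"slide": [-0.01, 0.92, -0.1], "rotation": [0.03, -0.21, -0.23], "claw": 0}]'

```text
t: 22.7
tcp_pos: [561.4, -104.9, 153.7]
tool_rot: [-0.07, 0.027, 0.997, 0.025]
contact_force: [0.2, 0.1, -1.7]
gripper_width: 22.1
```

Emit:
apply_moves --series '[{"slide": [-0.04, 0.92, -0.1], "rotation": [0.03, -0.21, -0.23], "claw": 0}, {"slide": [-0.07, 0.92, -0.1], "rotation": [0.03, -0.21, -0.23], "claw": 0}, {"slide": [-0.1, 0.92, -0.1], "rotation": [0.03, -0.21, -0.23], "claw": 0}, {"slide": [-0.13, 0.91, -0.1], "rotation": [0.03, -0.21, -0.23], "claw": 0}, {"slide": [-0.17, 0.91, -0.1], "rotation": [0.03, -0.21, -0.23], "claw": 0}]'

```text
t: 23.2
tcp_pos: [571.7, -13.6, 167.1]
tool_rot: [0.005, -0.052, 0.998, 0.018]
contact_force: [-0.6, 0.9, -1.6]
gripper_width: 22.8
```

Emit:
apply_moves --series '[{"slide": [-0.2, 0.9, -0.1], "rotation": [0.03, -0.21, -0.23], "claw": 0}, {"slide": [-0.23, 0.89, -0.1], "rotation": [0.03, -0.21, -0.23], "claw": 0}, {"slide": [-0.26, 0.88, -0.1], "rotation": [0.03, -0.21, -0.23], "claw": 0}, {"slide": [-0.29, 0.87, -0.1], "rotation": [0.03, -0.21, -0.23], "claw": 0}, {"slide": [-0.32, 0.86, -0.09], "rotation": [0.03, -0.21, -0.23], "claw": 0}]'

```text
t: 23.7
tcp_pos: [581.9, 77.2, 181.0]
tool_rot: [0.08, -0.131, 0.988, 0.011]
contact_force: [0.5, 0.2, -1.2]
gripper_width: 22.6
```

```bash
cat >> h.py <<'E'
def lampstate(st):
    g=np.load("grasp.npy");p,Rc=pose(st);Rl=Rc*R.from_rotvec(g[3:]);return p+Rc.apply(g[:3]),Rl
def report(st):
    c,Rl=lampstate(st);F=mkR(.265,.593);n=-F.apply([1,0,0]);y=F.apply([0,1,0]);x=np.cross(y,n);lx=Rl.apply([1,0,0])
    f=lambda X:np.array([(X-Dc)@x,(X-Dc)@y,(X-Dc)@n]).round(1)
    print("lamp",c.round(1),"nose",f(c+75*lx),"beam",f(c+125*lx),"ang",np.degrees(np.arccos(min(1,-lx@n))).round(2))
E
python3 - <<'E'
from h import *
w=env.get_image("wrist"); cv2.imwrite("pics/w18.png",w["color"][:,:,::-1])
s=env.get_image("scene"); cv2.imwrite("pics/s18.png",s["color"][:,:,::-1])
st=env.observe();print(st["qpos"].round(2),st["contact_force"],st["gripper_width"]);report(st)
g=np.load("grasp.npy");n=-mkR(.265,.593).apply([1,0,0]);Rt=mkR(.265,.593)*R.from_rotvec(g[3:]).inv()
plan(Dc+150*n-Rt.apply(g[:3]),Rt,5)
E
```

```text
[ 0.06  0.34  1.92  0.05  0.73 -1.81] [ 0.06072763 -0.11550317 -1.04830153] 22.322929818787298
lamp [579.5  77.6 198.1] nose [1.000e-01 1.100e+00 1.098e+02] beam [ 0.7  1.2 59.8] ang 0.8
dist 35.0 rot [0.5 0.8 0.1] n=5 rot/row [0.01 0.02 0.  ]
0 slide [0.31, -0.01, 0.15]
1 slide [0.31, -0.01, 0.16]
2 slide [0.31, -0.01, 0.16]
3 slide [0.31, -0.01, 0.16]
4 slide [0.31, -0.01, 0.16]
```

View pics/w18.png

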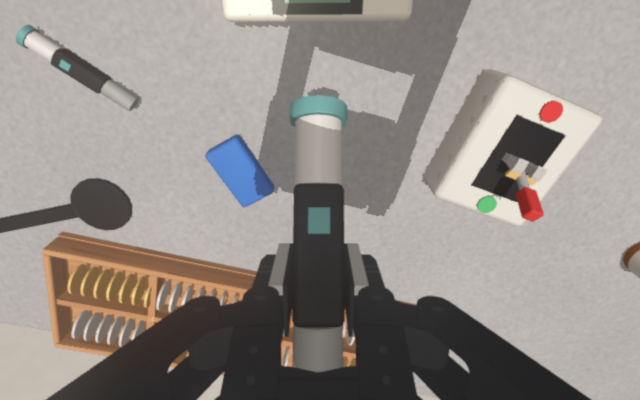

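View pics/s18.png

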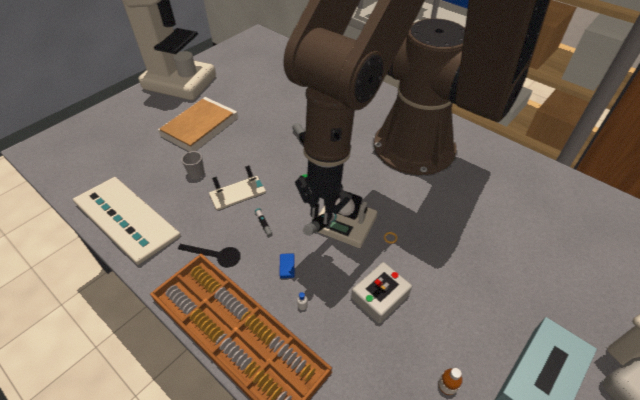

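Emit:
apply_moves --series '[{"slide": [0.31, -0.01, 0.16], "rotation": [0.01, 0.02, 0], "claw": 0}, {"slide": [0.31, -0.01, 0.16], "rotation": [0.01, 0.02, 0], "claw": 0}, {"slide": [0.31, -0.01, 0.16], "rotation": [0.01, 0.02, 0], "claw": 0}, {"slide": [0.31, -0.01, 0.16], "rotation": [0.01, 0.02, 0], "claw": 0}, {"slide": [0.31, -0.01, 0.16], "rotation": [0.01, 0.02, 0], "claw": 0}]'

```text
t: 24.3
tcp_pos: [554.3, 67.4, 158.7]
tool_rot: [0.072, -0.129, 0.989, 0.007]
contact_force: [-1.1, -0.5, -1.2]
gripper_width: 22.3
```

```bash
python3 - <<'E'
from h import *
w=env.get_image("wrist"); cv2.imwrite("pics/w19.png",w["color"][:,:,::-1])
s=env.get_image("scene"); crop(s,300,180,400,255,8,"s19.png")
st=env.observe();print(st["qpos"].round(2),st["contact_force"],st["gripper_width"]);report(st)
g=np.load("grasp.npy");n=-mkR(.265,.593).apply([1,0,0]);Rt=mkR(.265,.593)*R.from_rotvec(g[3:]).inv()
plan(Dc+125*n-Rt.apply(g[:3]),Rt,5)
E
```

```text
[ 0.05  0.34  1.99  0.04  0.67 -1.81] [-0.09839584  0.41676392 -1.37625333] 22.13569824902901
lamp [552.   67.3 175.5] nose [ 1.1 -1.6 72.9] beam [ 0.9 -1.6 22.9] ang 0.22
dist 23.0 rot [ 0.  -0.2 -0. ] n=5 rot/row [ 0.   -0.01 -0.  ]
0 slide [0.21, 0.02, 0.09]
1 slide [0.21, 0.02, 0.09]
2 slide [0.21, 0.02, 0.09]
3 slide [0.21, 0.02, 0.09]
4 slide [0.21, 0.02, 0.09]
```

View pics/w19.png

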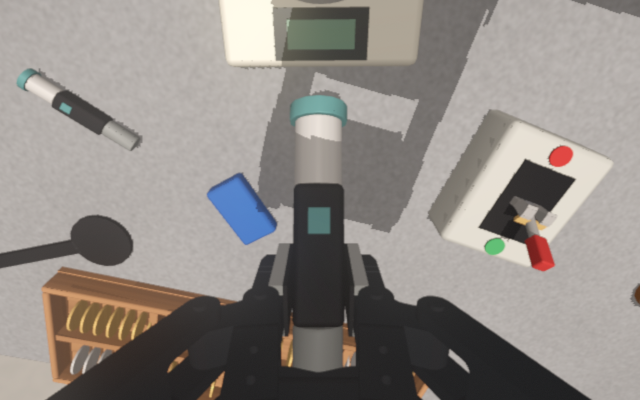

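View pics/s19.png

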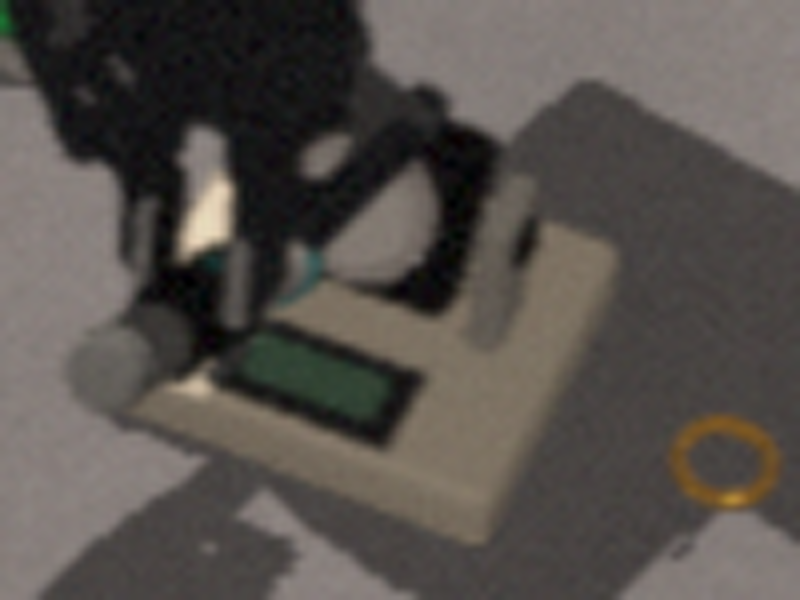

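Geometry agrees. Move in the last 23 mm and hold.

Emit:
apply_moves --series '[{"slide": [0.21, 0.02, 0.09], "rotation": [0, 0, 0], "claw": 0}, {"slide": [0.21, 0.02, 0.09], "rotation": [0, 0, 0], "claw": 0}, {"slide": [0.21, 0.02, 0.09], "rotation": [0, 0, 0], "claw": 0}, {"slide": [0.21, 0.02, 0.09], "rotation": [0, 0, 0], "claw": 0}, {"slide": [0.21, 0.02, 0.09], "rotation": [0, 0, 0], "claw": 0}]'

```text
t: 24.9
tcp_pos: [535.2, 64.8, 147.1]
tool_rot: [0.072, -0.13, 0.989, 0.007]
contact_force: [0.7, 0.0, -1.5]
gripper_width: 22.6
```

Emit:
apply_moves --series '[{"slide": [0, 0, 0], "rotation": [0, 0, 0], "claw": 0}, {"slide": [0, 0, 0], "rotation": [0, 0, 0], "claw": 0}, {"slide": [0, 0, 0], "rotation": [0, 0, 0], "claw": 0}, {"slide": [0, 0, 0], "rotation": [0, 0, 0], "claw": 0}, {"slide": [0, 0, 0], "rotation": [0, 0, 0], "claw": 0}]'

```text
t: 25.4
tcp_pos: [535.8, 64.8, 147.4]
tool_rot: [0.073, -0.13, 0.989, 0.007]
contact_force: [0.4, 0.1, -0.7]
gripper_width: 22.8
```

```bash
python3 - <<'E'
from h import *
w=env.get_image("wrist"); cv2.imwrite("pics/w20.png",w["color"][:,:,::-1])
s=env.get_image("scene"); 
st=env.observe();print(st["contact_force"],st["gripper_width"]);report(st)
c,Rl=lampstate(st);lx=Rl.apply([1,0,0]);n=-mkR(.265,.593).apply([1,0,0])
crop(s,300,180,400,255,8,"s20.png",proj(s,[c+75*lx,c-75*lx,Dc]))
t=env.get_image("top"); crop(t,270,160,350,260,7,"t20.png")
crop(w,200,0,440,200,3,"w20c.png",proj(w,[c+75*lx,c-75*lx,Dc]))
E
```

```text
[ 0.32037106 -0.6624828  -1.51767149] 22.60856524124068
lamp [533.9  64.6 164.4] nose [ 0.4  0.4 51.7] beam [0.3 0.5 1.7] ang 0.11
```

View pics/s20.png

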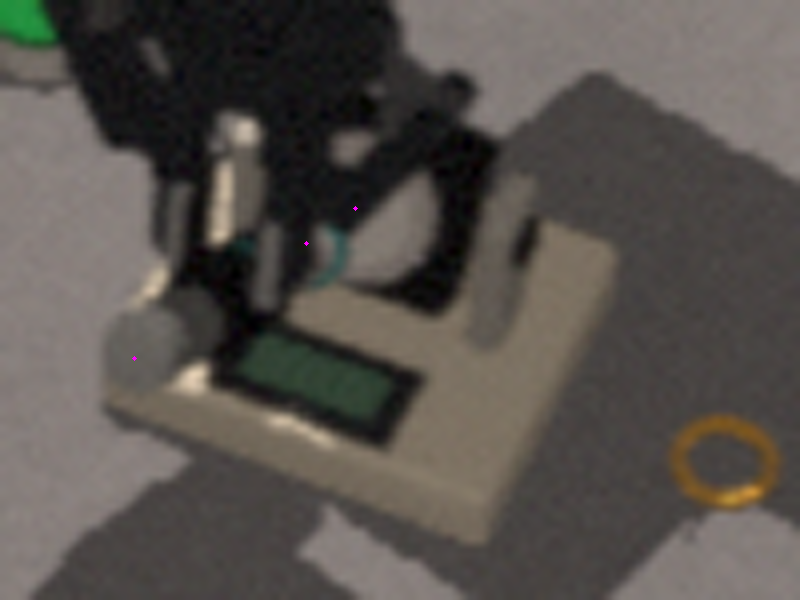

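View pics/w20c.png

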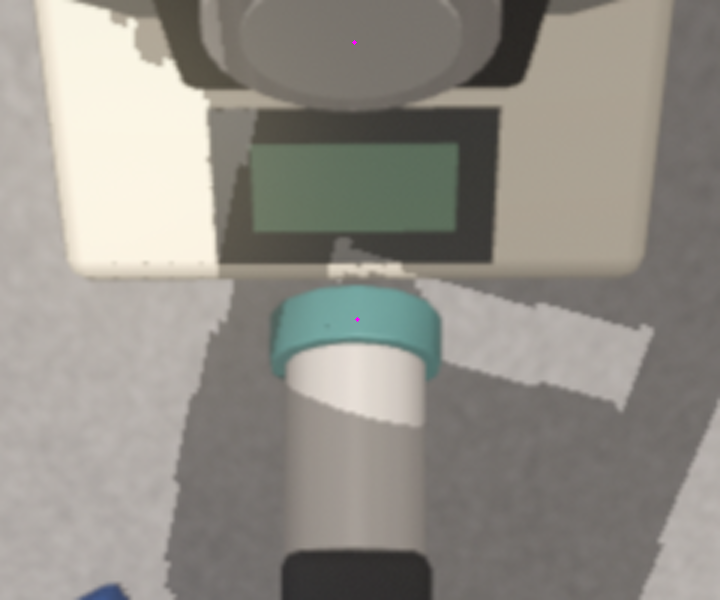

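Emit:
apply_moves --series '[{"slide": [0, 0, 0], "rotation": [0, 0, 0], "claw": 0}, {"slide": [0, 0, 0], "rotation": [0, 0, 0], "claw": 0}, {"slide": [0, 0, 0], "rotation": [0, 0, 0], "claw": 0}, {"slide": [0, 0, 0], "rotation": [0, 0, 0], "claw": 0}, {"slide": [0, 0, 0], "rotation": [0, 0, 0], "claw": 0}]'

```text
t: 26.05
tcp_pos: [535.6, 64.8, 147.3]
tool_rot: [0.072, -0.13, 0.989, 0.007]
contact_force: [0.8, 0.8, -0.1]
gripper_width: 22.4
```

Emit:
apply_moves --series '[{"slide": [0, 0, 0], "rotation": [0, 0, 0], "claw": 0}, {"slide": [0, 0, 0], "rotation": [0, 0, 0], "claw": 0}, {"slide": [0, 0, 0], "rotation": [0, 0, 0], "claw": 0}, {"slide": [0, 0, 0], "rotation": [0, 0, 0], "claw": 0}, {"slide": [0, 0, 0], "rotation": [0, 0, 0], "claw": 0}]'

```text
t: 26.55
tcp_pos: [535.6, 64.8, 147.3]
tool_rot: [0.072, -0.13, 0.989, 0.007]
contact_force: [-0.3, 0.2, -0.9]
gripper_width: 22.5
```

Emit:
apply_moves --series '[{"slide": [0, 0, 0], "rotation": [0, 0, 0], "claw": 0}, {"slide": [0, 0, 0], "rotation": [0, 0, 0], "claw": 0}, {"slide": [0, 0, 0], "rotation": [0, 0, 0], "claw": 0}, {"slide": [0, 0, 0], "rotation": [0, 0, 0], "claw": 0}, {"slide": [0, 0, 0], "rotation": [0, 0, 0], "claw": 0}]'

```text
t: 27.05
tcp_pos: [535.6, 64.8, 147.3]
tool_rot: [0.072, -0.13, 0.989, 0.007]
contact_force: [-0.2, -0.4, -1.6]
gripper_width: 22.6
```

Emit:
apply_moves --series '[{"slide": [0, 0, 0], "rotation": [0, 0, 0], "claw": 0}, {"slide": [0, 0, 0], "rotation": [0, 0, 0], "claw": 0}, {"slide": [0, 0, 0], "rotation": [0, 0, 0], "claw": 0}, {"slide": [0, 0, 0], "rotation": [0, 0, 0], "claw": 0}, {"slide": [0, 0, 0], "rotation": [0, 0, 0], "claw": 0}]'

```text
t: 27.55
tcp_pos: [535.6, 64.9, 147.3]
tool_rot: [0.072, -0.13, 0.989, 0.007]
contact_force: [-0.5, 1.0, -1.6]
gripper_width: 22.4
```

```bash
python3 - <<'E'
from h import *
st=env.observe();print(st["t"],st["gripper_width"]);report(st)
g=np.load("grasp.npy");n=-mkR(.265,.593).apply([1,0,0]);Rt=mkR(.265,.593)*R.from_rotvec(g[3:]).inv()
ps=Dc+185*n-Rt.apply(g[:3])
plan(ps,Rt,5)
Rg=mkR(-.376,0)*R.from_rotvec(g[3:]).inv()
pt=np.array([547,-291.5,62+80])-Rg.apply(g[:3])
plan(pt,Rg,20,ps,Rt); print(pt)
E
```

```text
27.55 22.40409034374616
lamp [533.8  64.6 164.3] nose [ 0.3  0.5 51.6] beam [0.2 0.5 1.6] ang 0.11
dist 58.5 rot [ 0.  -0.1 -0. ] n=5 rot/row [ 0. -0. -0.]
0 slide [-0.53, -0.0, -0.26]
1 slide [-0.53, -0.0, -0.26]
2 slide [-0.53, -0.0, -0.26]
3 slide [-0.53, -0.0, -0.26]
4 slide [-0.53, -0.0, -0.26]
dist 372.1 rot [-5.4 33.  36.6] n=20 rot/row [-0.03  0.21  0.23]
0 slide [0.36, -0.86, 0.09]
1 slide [0.33, -0.87, 0.09]
2 slide [0.3, -0.88, 0.1]
3 slide [0.26, -0.89, 0.1]
4 slide [0.23, -0.89, 0.1]
5 slide [0.2, -0.9, 0.11]
6 slide [0.17, -0.91, 0.11]
7 slide [0.14, -0.91, 0.11]
8 slide [0.1, -0.92, 0.11]
9 slide [0.07, -0.92, 0.1]
10 slide [0.04, -0.92, 0.1]
11 slide [0.01, -0.93, 0.1]
12 slide [-0.03, -0.93, 0.09]
13 slide [-0.06, -0.92, 0.09]
14 slide [-0.09, -0.92, 0.08]
15 slide [-0.12, -0.92, 0.07]
16 slide [-0.15, -0.92, 0.07]
17 slide [-0.18, -0.91, 0.06]
18 slide [-0.21, -0.9, 0.05]
19 slide [-0.24, -0.9, 0.04]
[ 539.45 -288.73  126.86]
```

Held over 2 s. Back to the cradle.

Emit:
apply_moves --series '[{"slide": [-0.53, 0, -0.26], "rotation": [0, 0, 0], "claw": 0}, {"slide": [-0.53, 0, -0.26], "rotation": [0, 0, 0], "claw": 0}, {"slide": [-0.53, 0, -0.26], "rotation": [0, 0, 0], "claw": 0}, {"slide": [-0.53, 0, -0.26], "rotation": [0, 0, 0], "claw": 0}, {"slide": [-0.53, 0, -0.26], "rotation": [0, 0, 0], "claw": 0}]'

```text
t: 28.05
tcp_pos: [583.7, 77.9, 181.5]
tool_rot: [0.073, -0.13, 0.989, 0.007]
contact_force: [-0.0, 0.3, -1.8]
gripper_width: 22.4
```

Emit:
apply_moves --series '[{"slide": [0.36, -0.86, 0.09], "rotation": [-0.03, 0.21, 0.23], "claw": 0}, {"slide": [0.33, -0.87, 0.09], "rotation": [-0.03, 0.21, 0.23], "claw": 0}, {"slide": [0.3, -0.88, 0.1], "rotation": [-0.03, 0.21, 0.23], "claw": 0}, {"slide": [0.26, -0.89, 0.1], "rotation": [-0.03, 0.21, 0.23], "claw": 0}, {"slide": [0.23, -0.89, 0.1], "rotation": [-0.03, 0.21, 0.23], "claw": 0}]'

```text
t: 28.55
tcp_pos: [572.2, -14.8, 167.8]
tool_rot: [-0.003, -0.05, 0.999, 0.014]
contact_force: [-0.5, 0.0, -0.6]
gripper_width: 22.8
```

Emit:
apply_moves --series '[{"slide": [0.2, -0.9, 0.11], "rotation": [-0.03, 0.21, 0.23], "claw": 0}, {"slide": [0.17, -0.91, 0.11], "rotation": [-0.03, 0.21, 0.23], "claw": 0}, {"slide": [0.14, -0.91, 0.11], "rotation": [-0.03, 0.21, 0.23], "claw": 0}, {"slide": [0.1, -0.92, 0.11], "rotation": [-0.03, 0.21, 0.23], "claw": 0}, {"slide": [0.07, -0.92, 0.1], "rotation": [-0.03, 0.21, 0.23], "claw": 0}]'

```text
t: 29.05
tcp_pos: [561.4, -106.3, 154.6]
tool_rot: [-0.077, 0.029, 0.996, 0.02]
contact_force: [-0.1, 0.4, -1.4]
gripper_width: 22.2
```

Emit:
apply_moves --series '[{"slide": [0.04, -0.92, 0.1], "rotation": [-0.03, 0.21, 0.23], "claw": 0}, {"slide": [0.01, -0.93, 0.1], "rotation": [-0.03, 0.21, 0.23], "claw": 0}, {"slide": [-0.03, -0.93, 0.09], "rotation": [-0.03, 0.21, 0.23], "claw": 0}, {"slide": [-0.06, -0.92, 0.09], "rotation": [-0.03, 0.21, 0.23], "claw": 0}, {"slide": [-0.09, -0.92, 0.08], "rotation": [-0.03, 0.21, 0.23], "claw": 0}]'

```text
t: 29.55
tcp_pos: [550.6, -198.0, 142.0]
tool_rot: [-0.151, 0.108, 0.982, 0.026]
contact_force: [0.4, 0.5, -1.3]
gripper_width: 22.6
```

Emit:
apply_moves --series '[{"slide": [-0.12, -0.92, 0.07], "rotation": [-0.03, 0.21, 0.23], "claw": 0}, {"slide": [-0.15, -0.92, 0.07], "rotation": [-0.03, 0.21, 0.23], "claw": 0}, {"slide": [-0.18, -0.91, 0.06], "rotation": [-0.03, 0.21, 0.23], "claw": 0}, {"slide": [-0.21, -0.9, 0.05], "rotation": [-0.03, 0.21, 0.23], "claw": 0}, {"slide": [-0.24, -0.9, 0.04], "rotation": [-0.03, 0.21, 0.23], "claw": 0}]'

```text
t: 30.05
tcp_pos: [539.1, -289.5, 129.4]
tool_rot: [-0.223, 0.186, 0.956, 0.032]
contact_force: [0.2, -0.8, -0.3]
gripper_width: 22.8
```

```bash
python3 - <<'E'
from h import *
w=env.get_image("wrist"); cv2.imwrite("pics/w21.png",w["color"][:,:,::-1])
st=env.observe();print(st["t"],pose(st)[0],st["gripper_width"],lampstate(st)[0])
g=np.load("grasp.npy");Rg=mkR(-.376,0)*R.from_rotvec(g[3:]).inv()
pt=np.array([547,-291.5,62+80])-Rg.apply(g[:3]); plan(pt-[0,0,70],Rg,10)
E
```

```text
30.1 [ 538.50367952 -292.37724157  128.38903671] 22.35141366572799 [ 546.27656465 -295.01865557  143.43895993]
dist 71.6 rot [-0.7 -0.6 -0.7] n=10 rot/row [-0.01 -0.01 -0.01]
0 slide [-0.16, 0.03, 0.32]
1 slide [-0.15, 0.03, 0.32]
2 slide [-0.15, 0.03, 0.32]
3 slide [-0.15, 0.03, 0.32]
4 slide [-0.15, 0.02, 0.32]
5 slide [-0.15, 0.02, 0.32]
6 slide [-0.15, 0.02, 0.32]
7 slide [-0.15, 0.02, 0.32]
8 slide [-0.15, 0.02, 0.32]
9 slide [-0.15, 0.02, 0.32]
```

View pics/w21.png

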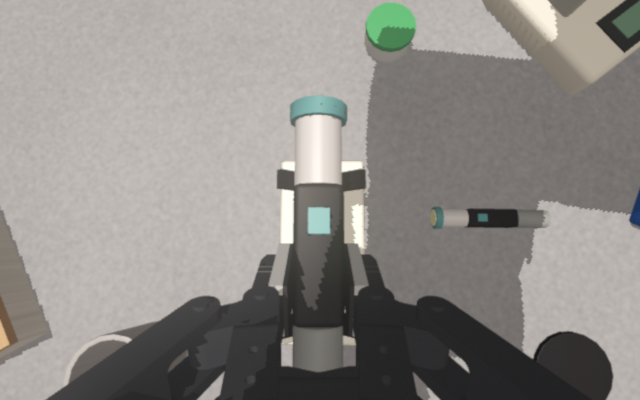

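Emit:
apply_moves --series '[{"slide": [-0.15, 0.03, 0.32], "rotation": [-0.01, -0.01, -0.01], "claw": 0}, {"slide": [-0.15, 0.03, 0.32], "rotation": [-0.01, -0.01, -0.01], "claw": 0}, {"slide": [-0.15, 0.03, 0.32], "rotation": [-0.01, -0.01, -0.01], "claw": 0}, {"slide": [-0.15, 0.03, 0.32], "rotation": [-0.01, -0.01, -0.01], "claw": 0}, {"slide": [0, 0, 0], "rotation": [0, 0, 0], "claw": 0}]'

```text
t: 30.6
tcp_pos: [538.6, -285.9, 100.2]
tool_rot: [-0.22, 0.183, 0.958, 0.035]
contact_force: [0.2, 0.6, -1.5]
gripper_width: 22.5
```

```bash
python3 - <<'E'
from h import *
st=env.observe();print(st["t"],pose(st)[0],st["gripper_width"],lampstate(st)[0])
g=np.load("grasp.npy");Rg=mkR(-.376,0)*R.from_rotvec(g[3:]).inv()
plan(np.array([547,-291.5,62+12])-Rg.apply(g[:3]),Rg,5)
E
```

```text
30.6 [ 538.57530966 -285.88401599  100.15312384] 22.52927925358086 [ 546.21429708 -288.56808293  115.26393638]
dist 41.4 rot [-0.4 -0.2 -0. ] n=5 rot/row [-0.01 -0.   -0.  ]
0 slide [-0.2, -0.02, 0.36]
1 slide [-0.2, -0.02, 0.36]
2 slide [-0.2, -0.02, 0.36]
3 slide [-0.2, -0.02, 0.36]
4 slide [-0.2, -0.02, 0.36]
```

Emit:
apply_moves --series '[{"slide": [-0.24, -0.03, 0.44], "rotation": [-0.01, -0.01, 0], "claw": 0}, {"slide": [-0.24, -0.03, 0.45], "rotation": [-0.01, -0.01, 0], "claw": 0}, {"slide": [-0.25, -0.03, 0.45], "rotation": [-0.01, 0, 0], "claw": 0}, {"slide": [-0.25, -0.02, 0.45], "rotation": [-0.01, 0, 0], "claw": 0}, {"slide": [0, 0, 0], "rotation": [0, 0, 0], "claw": 0}]'

```text
t: 31.1
tcp_pos: [539.2, -289.7, 58.5]
tool_rot: [-0.219, 0.184, 0.958, 0.038]
contact_force: [0.2, 0.2, -1.4]
gripper_width: 22.5
```

```bash
python3 - <<'E'
from h import *
st=env.observe();print(st["t"],pose(st)[0],st["gripper_width"],lampstate(st)[0],st["contact_force"])
g=np.load("grasp.npy");Rg=mkR(-.376,0)*R.from_rotvec(g[3:]).inv()
plan(np.array([547,-291.5,62])-Rg.apply(g[:3]),Rg,5)
w=env.get_image("wrist"); crop(w,200,80,440,340,3,"w22.png")
E
```

```text
31.1 [ 539.20114763 -289.68949661   58.49781067] 22.473435934366144 [ 546.78112127 -292.46130788   73.62249453] [ 0.20837871  0.1515749  -1.37454048]
dist 11.7 rot [-0.  -0.1 -0.1] n=5 rot/row [-0. -0. -0.]
0 slide [-0.05, 0.01, 0.11]
1 slide [-0.05, 0.01, 0.11]
2 slide [-0.05, 0.01, 0.11]
3 slide [-0.05, 0.01, 0.11]
4 slide [-0.05, 0.01, 0.11]
```

View pics/w22.png

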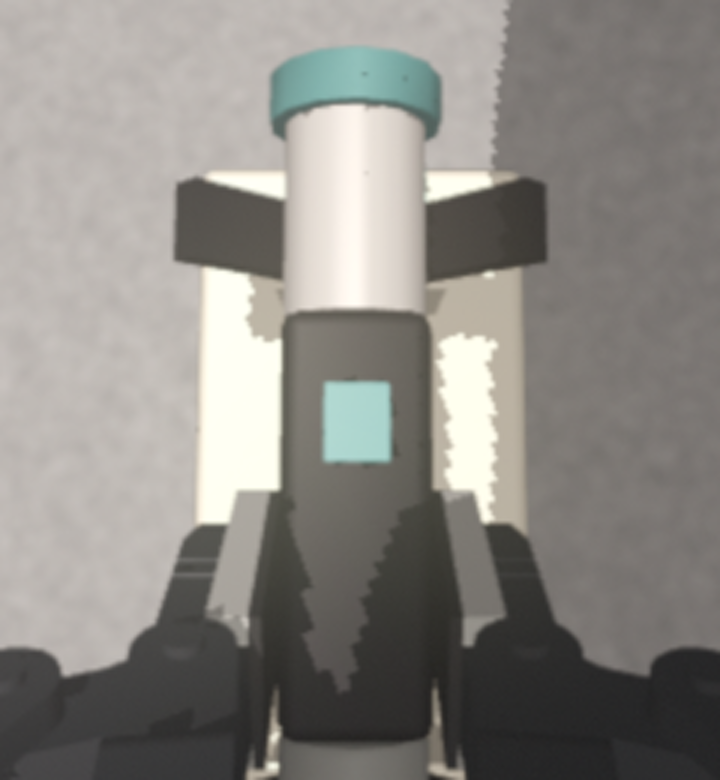

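Aligned over the Vs, 11 mm above rest. Lower gently.

Emit:
apply_moves --series '[{"slide": [-0.05, 0.01, 0.11], "rotation": [0, 0, 0], "claw": 0}, {"slide": [-0.05, 0.01, 0.11], "rotation": [0, 0, 0], "claw": 0}, {"slide": [-0.05, 0.01, 0.11], "rotation": [0, 0, 0], "claw": 0}, {"slide": [-0.05, 0.01, 0.11], "rotation": [0, 0, 0], "claw": 0}, {"slide": [-0.05, 0.01, 0.11], "rotation": [0, 0, 0], "claw": 0}]'

```text
t: 31.65
tcp_pos: [540.3, -289.0, 48.2]
tool_rot: [-0.217, 0.184, 0.958, 0.037]
contact_force: [-0.6, 0.9, -1.1]
gripper_width: 22.6
```

Emit:
apply_moves --series '[{"slide": [0, 0, 0.02], "rotation": [0, 0, 0], "claw": 0}, {"slide": [0, 0, 0], "rotation": [0, 0, 0], "claw": 0}, {"slide": [0, 0, 0], "rotation": [0, 0, 0], "claw": 0}, {"slide": [0, 0, 0], "rotation": [0, 0, 0], "claw": 0}, {"slide": [0, 0, 0], "rotation": [0, 0, 0], "claw": 0}]'

```text
t: 32.15
tcp_pos: [540.1, -289.1, 48.0]
tool_rot: [-0.217, 0.184, 0.958, 0.037]
contact_force: [-0.2, -0.5, -1.2]
gripper_width: 22.9
```

```bash
python3 - <<'E'
from h import *
st=env.observe();print(st["t"],pose(st)[0],st["gripper_width"],lampstate(st)[0],st["contact_force"])
w=env.get_image("wrist"); crop(w,200,80,440,340,3,"w23.png")
E
```

```text
32.15 [ 540.10466821 -289.05083812   47.95476125] 22.874840542433947 [ 547.65087504 -291.80041842   63.10037351] [-0.21932784 -0.49298453 -1.20532486]
```

View pics/w23.png

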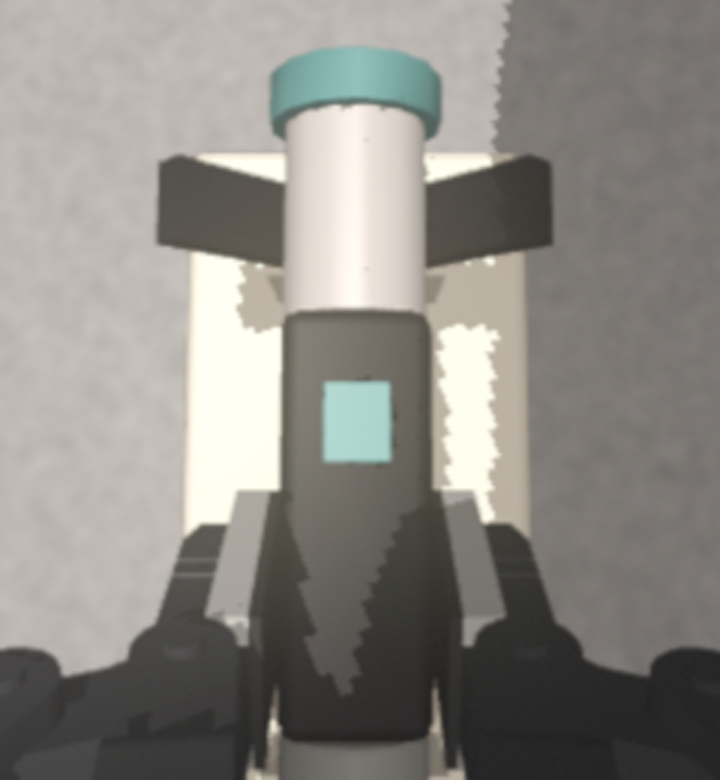

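Emit:
apply_moves --series '[{"slide": [-0.02, 0, 0.03], "rotation": [0, 0, 0], "claw": 0}, {"slide": [-0.02, 0, 0.04], "rotation": [0, 0, 0], "claw": 0}, {"slide": [0, 0, 0], "rotation": [0, 0, 0], "claw": 0}, {"slide": [0, 0, 0], "rotation": [0, 0, 0], "claw": 0}, {"slide": [0, 0, 0], "rotation": [0, 0, 0], "claw": 0}]'

```text
t: 32.7
tcp_pos: [540.2, -289.2, 46.7]
tool_rot: [-0.217, 0.184, 0.958, 0.037]
contact_force: [-0.9, -0.6, 4.7]
gripper_width: 22.4
```

Supported by the Vs (+4.7 N). Release, then withdraw along the tool axis.

Emit:
apply_moves --series '[{"slide": [0, 0, 0], "rotation": [0, 0, 0], "claw": 0.15}, {"slide": [0, 0, 0], "rotation": [0, 0, 0], "claw": 0.35}, {"slide": [0, 0, 0], "rotation": [0, 0, 0], "claw": 0.5}, {"slide": [0, 0, 0], "rotation": [0, 0, 0], "claw": 0.7}, {"slide": [0, 0, 0], "rotation": [0, 0, 0], "claw": 0.7}]'

```text
t: 33.2
tcp_pos: [540.1, -289.0, 46.2]
tool_rot: [-0.218, 0.184, 0.958, 0.037]
contact_force: [-0.5, 0.6, -1.6]
gripper_width: 59.8
```

Emit:
apply_moves --series '[{"slide": [0, 0, -0.3], "rotation": [0, 0, 0], "claw": 0.7}, {"slide": [0, 0, -0.7], "rotation": [0, 0, 0], "claw": 0.7}, {"slide": [0, 0, -0.9], "rotation": [0, 0, 0], "claw": 0.7}, {"slide": [0, 0, -1], "rotation": [0, 0, 0], "claw": 0.7}, {"slide": [0, 0, -1], "rotation": [0, 0, 0], "claw": 0.7}]'

```text
t: 33.7
tcp_pos: [572.5, -301.2, 118.5]
tool_rot: [-0.217, 0.184, 0.958, 0.037]
contact_force: [0.1, -1.8, 0.4]
gripper_width: 59.7
```

Emit:
apply_moves --series '[{"slide": [0, 0, -1], "rotation": [0, 0, 0], "claw": 0.7}, {"slide": [0, 0, -1], "rotation": [0, 0, 0], "claw": 0.7}, {"slide": [0, 0, -0.5], "rotation": [0, 0, 0], "claw": 0.7}, {"slide": [0, 0, 0], "rotation": [0, 0, 0], "claw": 0.7}, {"slide": [0, 0, 0], "rotation": [0, 0, 0], "claw": 0.7}]'

```text
t: 34.2
tcp_pos: [591.5, -308.3, 161.5]
tool_rot: [-0.218, 0.184, 0.958, 0.037]
contact_force: [-0.3, 0.4, -0.5]
gripper_width: 59.6
```

```bash
python3 - <<'E'
from h import *
st=env.observe();print(st["t"],st["tcp_pos"],st["contact_force"])
w=env.get_image("wrist");s=env.get_image("scene")
C=np.array([547,-291,0]);F=R.from_euler("z",-.376)
L=[(75,0,62),(-75,0,62),(33,12,74),(33,-12,74),(-33,12,74),(-33,-12,74)]
q=proj(w,[C+F.apply(l) for l in L]);print(q.round())
crop(w,200,20,440,280,3,"w24.png",q)
crop(s,340,250,420,330,6,"s24.png"); cv2.imwrite("pics/s24f.png",s["color"][:,:,::-1])
E
```

```text
34.2 [ 591.46599114 -308.30124689  161.4550419 ] [-0.29175274  0.41050256 -0.53745257]
[[318. 271.]
 [318.  96.]
 [333. 218.]
 [303. 219.]
 [333. 138.]
 [303. 138.]]
```

View pics/w24.png

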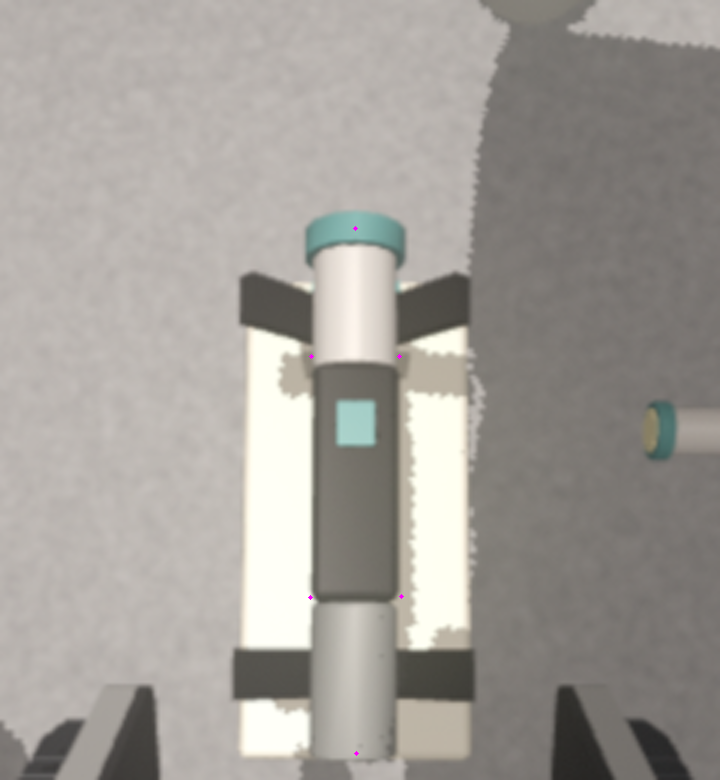

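View pics/s24.png

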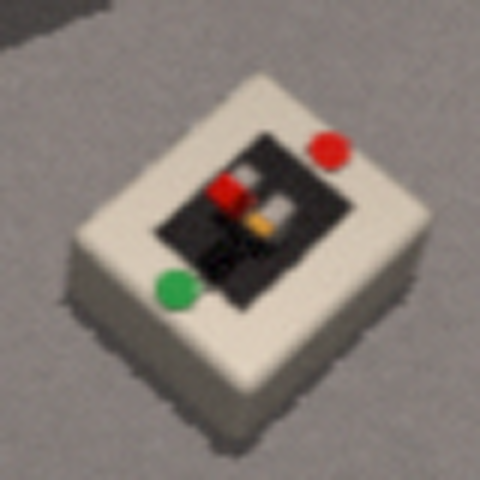

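View pics/s24f.png

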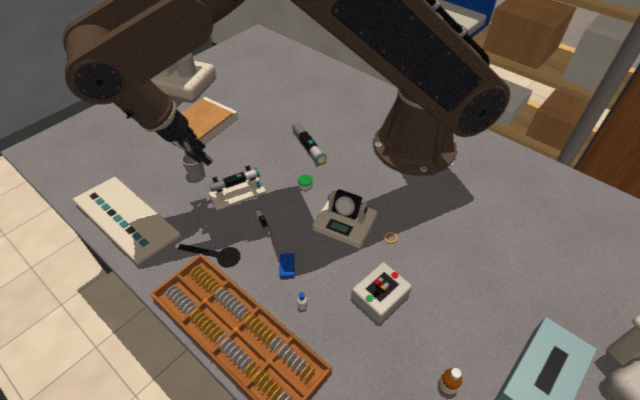

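```bash
python3 -c "
from workcell import env
print(env.sign_off())"
```

```text
the job is handed in; nothing more can be done
None
```

The job is done and handed in at about 34 s of the 67 s allowed. The sign-off gave no verdict, so what follows rests on my own checks.

**Toggle:** I pulled it out about 8 mm on the off side, swung it over and let it drop into its lock on the green side. The last picture shows it leaning to green with the cross bar down beside the ridge. The first swing went wrong: the wrist was near a singular pose, the tool drifted about 9 mm sideways and pressed on the bat with about 43 N, mostly sideways. I re-centred and finished the swing slowly.

**Lamp:** I used the middle-sized one in the cradle and first lifted it with the tool upright. The hold pose would then have brought the wrist too close to its joint limit, so I set the lamp back and regrasped it with the tool tilted 0.45 rad.

**Hold:** The lamp was steady for over 2 s. By my measurement:
- The lens was about 51.6 mm from the disc.
- The beam was under 1 mm off centre.
- The beam was about 0.1° from square. That uses my estimate of the face tilt, 34°, which should be good to a few degrees.
- Contact readings stayed at noise level plus the lamp's weight, so the meter was not touched.

**Return:** The lamp is back in both Vs with the lens over the teal end, released, and the gripper is well clear. In the last picture it sits centred across the cradle and about 2 mm off my prediction lengthwise, within the 12 mm allowed. In the final scene picture nothing else on the table looks moved.

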